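# Set out the relay bench: adapters to their outlines, test block pinned in its cradle

### The job

Lay the red-banded brass adapter lengthwise inside the red outline and the black-banded one inside the black outline. Seat the orange test block flat in the blue-walled cradle with its hole over the cradle's hole, then take the blue-headed pin from its black holder and push it fully home through both. Do not disturb the green glass insulator, and let go of everything at the end.

Things in the scene. Friction and masses are not known exactly. Their poses are not given: they have to be found in the camera images.
- adapter_red: brass banana plug adapter lying flat, 70 (x) x 22 x 22 mm high, 80 g: in the middle a red plastic band, 22 mm long and 22 mm square; beside it brass, ending in a thick socket collar at -x (17 mm diameter) and a thin plug at +x (9 mm). Origin: centre of its underside, under the band; x lengthwise, z up. Either end may point either way. Grip it across y on the band.
- adapter_black: brass banana plug adapter lying flat, 70 (x) x 22 x 22 mm high, 80 g: in the middle a black plastic band, 22 mm long and 22 mm square; beside it brass, ending in a thick socket collar at -x (17 mm diameter) and a thin plug at +x (9 mm). Origin: centre of its underside, under the band; x lengthwise, z up. Either end may point either way. Grip it across y on the band.
- test_block: orange block 80 (x) x 44 (y) x 40 mm high, 160 g, with a vertical through hole of 16 mm diameter, slightly chamfered, at x = -24 mm, y = 0; two small brass sockets on top at the +x end. Origin: centre of its underside; z up. Grip it across y at its middle, fingertips at least 13 mm above its underside to clear the cradle's walls.
- pin: pin 86 mm tall, 70 g: brass shank of 10 mm diameter with a tapered tip, blue round knob of 26 mm diameter from z = 52 to 86 mm. Origin: the tip's lowest point; z up. Starts upright in the pin holder, knob resting on its top; lift straight up over 55 mm to draw it out. Home in the block, the knob rests on the block's top and the tip is 12 mm below the block's underside, in the cradle's hole.
- pin_holder: fixed black holder on four rubber feet, 60 x 60 x 56 mm high, with a vertical through hole of 14 mm diameter in its middle in which the pin starts. Origin: centre of its underside on the bench; z up.
- pad_red: fixed white pad 104 (x) x 58 (y) x 3 mm high with a red rectangular outline painted on it, 86 x 40 mm inside its lines. Origin: centre of its underside on the bench (top face at z = 3 mm); x along the outline's long side, z up.
- pad_black: fixed white pad 104 (x) x 58 (y) x 3 mm high with a black rectangular outline painted on it, 86 x 40 mm inside its lines. Origin: centre of its underside on the bench (top face at z = 3 mm); x along the outline's long side, z up.
- cradle: fixed aluminium plate 112 (x) x 76 (y) x 16 mm high; on it blue walls up to 26 mm above the bench, leaning outward: 88 x 52 mm between them at the bottom, about 95 x 59 at the top. Vertical through hole of 26 mm diameter at x = -24 mm, y = 0. Origin: centre of its underside; z up. The seated block's underside is at z = 16 mm, its +x along the cradle's +x so that the holes meet.
- insulator: squat green glass insulator standing loose on the bench, 56 mm diameter, 48 mm high, 200 g; to be left alone. Origin: centre of its underside; z up.
Mind the look-alikes: they are no part of the job. What is shaped like the adapter_red but purple is not meant.

How it is judged (in metres and radians):
On the way, in this order (a step that is already met when the one before it is completed fails the run):
1. the test block sits flat in the cradle and is released (x of test_block in the frame of cradle between -0.009 and 0.009 m and y of test_block in the frame of cradle between -0.009 and 0.009 m and z of test_block in the frame of cradle between 0.012 and 0.02 m and angle between the x axis of test_block and the x axis of cradle, either way round below 0.2 rad and contact force between test_block and the fingers below 0.1 N), for 0.2 s.
2. the pin is pushed home through the block into the cradle (x of test_block in the frame of cradle between -0.009 and 0.009 m and y of test_block in the frame of cradle between -0.009 and 0.009 m and z of test_block in the frame of cradle between 0.012 and 0.02 m and angle between the x axis of test_block and the x axis of cradle, either way round below 0.2 rad and x of pin in the frame of test_block between -0.031 and -0.017 m and y of pin in the frame of test_block between -0.007 and 0.007 m and z of pin in the frame of test_block below -0.008 m and angle between pin's own z axis and vertical below 0.2 rad), for 0.2 s.
At the end, for the whole second after the job is handed in: Each adapter lies flat on its colour's pad, within 12 mm along each pad axis and 0.3 rad lengthwise; the block sits flat in the cradle (9 mm, 0.2 rad); the pin is upright (0.2 rad) through both, tip at least 8 mm below the block's underside; all at rest (all of step 2 and x of adapter_red in the frame of pad_red between -0.012 and 0.012 m and y of adapter_red in the frame of pad_red between -0.012 and 0.012 m and z of adapter_red in the frame of pad_red between 0 and 0.007 m and angle between the x axis of adapter_red and the x axis of pad_red, either way round below 0.3 rad and x of adapter_black in the frame of pad_black between -0.012 and 0.012 m and y of adapter_black in the frame of pad_black between -0.012 and 0.012 m and z of adapter_black in the frame of pad_black between 0 and 0.007 m and angle between the x axis of adapter_black and the x axis of pad_black, either way round below 0.3 rad and linear speed of each of adapter_red, adapter_black, test_block, pin below 0.02 m/s); the robot touches nothing.
It fails at once if the glass insulator is shifted by more than 15 mm or tipped (distance of insulator from where it was at the start of the episode above 0.015 m or angle between insulator's own z axis and vertical above 0.3 rad).
It also fails if it takes over 112 s, if anything falls off the work surface, if the arm or the gripper's body presses on something with over 40 N, if the wrist force passes 120 N, or if a joint passes its speed limit or range.

### The arm

A 6-joint arm with a two-finger parallel gripper is mounted at the origin on the work surface. World frame = base frame: x ahead of the robot, y to its left, z up, the work surface at z = 0. Lengths are in m, angles in degrees, forces in N, time in s.
With the tool pointing down it reaches from about 0.3 to 0.825 m from the base axis. Payload 5.4 kg.
Tool frame: the origin (TCP) lies at the centre of the arm's flange, where the gripper is bolted on; the fingertips stand 190 mm ahead of it and the grasp point (between the pads) lies 171 mm ahead of it; y points along the fingers, z is the direction in which the jaws open and shut, and the axes are right-handed (so a half turn about y gives the same grasp; the last joint's range is limited). The gripper opens to 92 mm and grips with 3 to 60 N. Pads are 20 mm wide; open, the fingers measure 128 mm over their backs; the gripper's body (75 mm by 189 mm) begins 69 mm behind the grasp point.
Start: joints at [-77.183, 9.076, 91.501, -0, 79.423, -12.038], TCP at [0.242, -0.522, 0.405] pointing down, gripper open.
Joint ranges: [-166.64, 166.64], [-54.1, 131.32], [10.49, 154.53], [-73.88, 253.88], [9.74, 151.15], [-171.62, 171.62]. Speed limits (degrees/s): [147.25, 147.25, 180, 180, 180, 180].

### API

Orientations are given as [roll, pitch, yaw] about the fixed x, y, z axes, in that order (R = Rz(yaw) Ry(pitch) Rx(roll)).
In Python, from plant import ctrl gives the robot as it stands.
- The arm moves only by the tool carry_out, never from a script. Its argument "deltas" is a list of rows, each an object of numbers: "claw": the finger opening in mm, from 0 to 91.9; "dx", "dy", "dz": the shift along the tool's x, y, z in mm; "rx", "ry", "rz": the turn, a rotation vector about the tool's x, y, z in rad. A call has exactly 5 rows; each row shifts and turns the commanded pose from where the row before left it, along the tool's axes as they then stand; what a row does not reach is not made up. A row lasts 1/10 s, in which the tool goes at most 50 mm and 8.59 degrees, less where a joint would pass 70% of its speed; a pose out of reach is approached as far as the arm can. A call is refused whole if a number of a shift passes 50 or a number of a turn 0.15, either way. A call with a gripper value outside its range is refused whole. The fingers move at their own pace and stop on an object; "grip_force" is the grip in N (left out, the last holds). Time passes only in rows, so rows that do not move let the fingers close, or fill a call up. It gives the time, the measured TCP pose, the force and the opening at its end, in the units of the state.
- ctrl.state(): the state, without advancing time (a new reading comes with each control period).
- ctrl.grab_frame(name): name is "scene" or "top"; returns a dict with "pixels" (384x512x3 uint8, red, green, blue), "depth" (384x512 float32, m along the optical axis (not along the pixel's ray), 0 where there is no reading), "intrinsics" (3x3 intrinsics, pixels), "R" (3x3) and "t" (3): a world point X has camera coordinates R X + t. Camera axes: x right, y down, z forward; pixel columns grow to the right and rows downward; lengths in m; the calibration is good to about 2 mm. A picture is of the moment at which its call begins.
- ctrl.job_done(): hands the job in, once; it reports no verdict.
The state is a dict: "time_s": time; "joints": joint angles; "joint_velocities": joint speeds; "tau": joint torques, N m; "tool_pos": TCP position; "eef_rot": TCP orientation; "force": force on the tool from outside, world axes, zero at the start; "ft_torque": the same for the moment, N m; "finger_gap": finger opening in m.
Only numpy, scipy, OpenCV 4.12 (cv2) and the standard library are available. Lean on these libraries where they do the work, as an engineer would, in place of code of your own. Each camera call takes 0.05 s, during which the arm holds its last target. There are 200 camera calls.

## Working session

There is one attempt and no reset: what is moved stays moved. The work goes in short steps, Python scripts to look and compute and a tool call to move; the robot and the scene stay as the last step left them, time stands still between calls to the robot, and variables do not carry over. Pictures are saved under pics/ and viewed, about 12 in all and at most 16, crops included, and the job is handed in when it is done.

Besides the shell and the picture viewer there is one more tool, called after "Call:" as name([rows], argument=value, ...), one row to a line, values as JSON. carry_out: Moves the arm, as the interface text tells. Its arguments: {"type":"object","properties":{"deltas":{"type":"array"},"grip_force":{"type":"number"}},"required":["deltas"]}

```bash
ls; mkdir -p pics
python3 - <<'E'
from plant import ctrl
import cv2,numpy as np
print(ctrl.state())
for n in("scene","top"):
    f=ctrl.grab_frame(n); np.savez(f"{n}0.npz",**f)
    cv2.imwrite(f"pics/{n}0.png",cv2.resize(f["pixels"][:,:,::-1],(800,600)))
    print(n,f["intrinsics"],f["R"],f["t"])
E
```

```text
pics
{'time_s': 0.0, 'joints': array([-7.71832613e+01,  9.11059975e+00,  9.15708973e+01,  1.02783990e-03,
        7.94215917e+01, -1.20393704e+01]), 'joint_velocities': array([-0.09636535,  0.01358627, -0.01599026,  0.17508578,  0.01635013,
       -0.06591973]), 'tau': array([ 2.69305310e-03, -3.85572839e+01, -3.22106409e+01,  7.03094364e-02,
        3.77968512e-02, -1.20835325e-04]), 'tool_pos': array([ 0.24160307, -0.52147743,  0.40374986]), 'eef_rot': array([-9.01006106e+01,  2.24904415e-02, -1.55144100e+02]), 'force': array([-0.42199589, -0.08633354,  0.4223218 ]), 'ft_torque': array([-0.01241133, -0.04468908, -0.00633589]), 'finger_gap': 0.09182547954077595}
scene [[361.63314484   0.         254.99220274]
 [  0.         361.63314484 190.66058403]
 [  0.           0.           1.        ]] [[-0.80722286  0.59002529  0.01616804]
 [ 0.45269276  0.63644884 -0.62450151]
 [-0.37876181 -0.49679274 -0.78085624]] [ 0.44275675 -0.20698311  1.10164283]
top [[401.79545783   0.         259.07630096]
 [  0.         401.79545783 198.01641479]
 [  0.           0.           1.        ]] [[-0.05887309 -0.99823548 -0.00773918]
 [-0.97699829  0.05920885 -0.20486251]
 [ 0.20495925 -0.00449973 -0.97876016]] [0.04273905 0.53134838 1.06269188]
```

View pics/scene0.png

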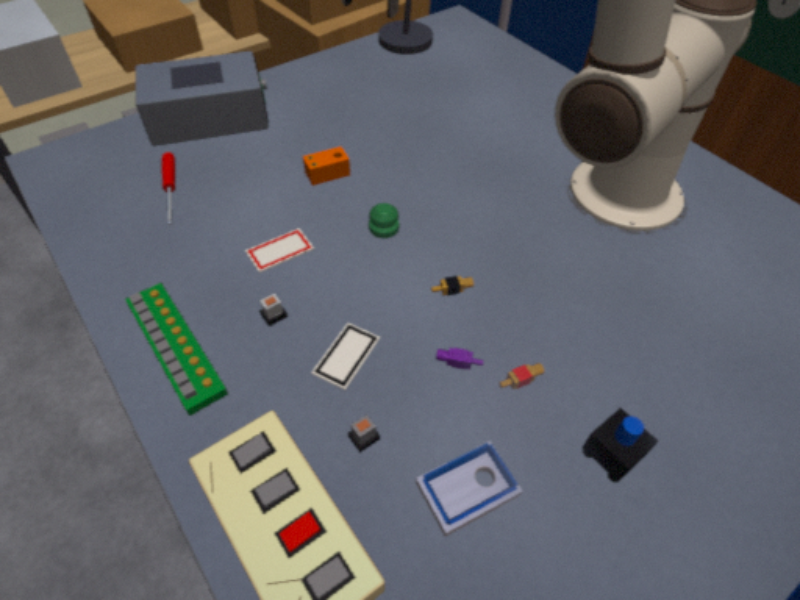

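View pics/top0.png

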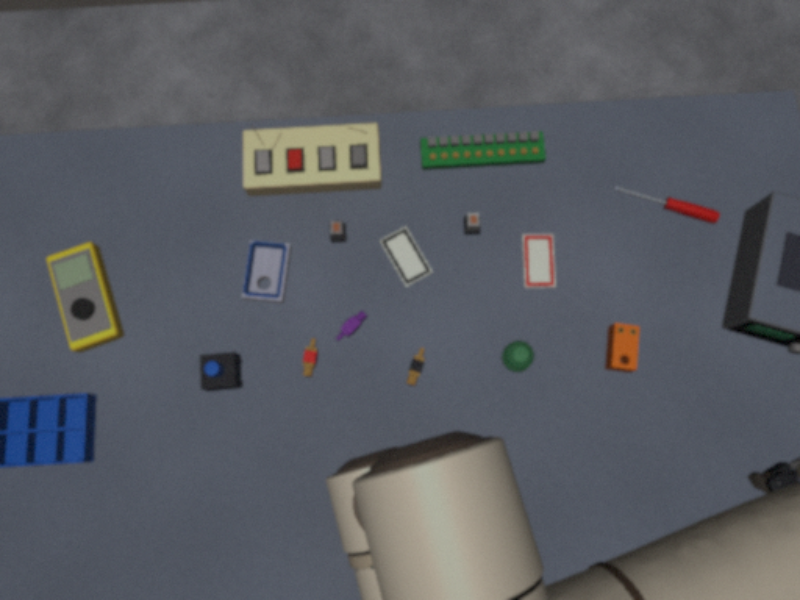

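The views show (800x600 top-view pixels):
- **Adapters:** red-banded at (310,357), black-banded at (416,366).
- **Block and cradle:** block at (624,347), cradle at (266,271) with its hole at the lower end.
- **Pin:** in its holder at (212,369).
- **Pads:** red at (539,261), black at (405,256).
- **Insulator:** (518,355).

Possible mix-ups:
- **Red adapter:** purple look-alike (351,325), red switch (295,160), red screwdriver (692,209).
- **Black adapter:** toggles (338,231) and (472,222).
- **Cradle or pin blue:** blue tray (45,430).

I choose the brass pieces with red and black bands.

```bash
cat > h.py <<'E'
import cv2,numpy as np
def rays(f,uv):
    uv=np.asarray(uv,float).reshape(-1,2)
    d=np.c_[uv,np.ones(len(uv))]@np.linalg.inv(f["intrinsics"]).T@f["R"]
    return -f["R"].T@f["t"],d
def plane(f,uv,z):
    c,d=rays(f,uv); return c+d*((z-c[2])/d[:,2])[:,None]
def pix(f,X):
    p=(np.asarray(X)@f["R"].T+f["t"])@f["intrinsics"].T; return p[...,:2]/p[...,2:]
def cloud(f):
    h,w=f["depth"].shape; u,v=np.meshgrid(np.arange(w),np.arange(h))
    c,d=rays(f,np.c_[u.ravel(),v.ravel()])
    return (c+d*f["depth"].reshape(-1,1)).reshape(h,w,3)
def near(P,x,y,r): return np.hypot(P[...,0]-x,P[...,1]-y)<r
def pca(xy):
    m=xy.mean(0); w,v=np.linalg.eigh(np.cov((xy-m).T)); return m,np.degrees(np.arctan2(v[1,1],v[0,1])),2*np.sqrt(3*w)
def rect(xy):
    (c,s,a)=cv2.minAreaRect((xy*1000).astype(np.float32)); 
    if s[0]<s[1]: a+=90; s=s[::-1]
    return np.round(c,1),np.round(s,1),round(a,1)
def load(n): return dict(np.load(n))
E
python3 - <<'E'
from h import *
guess=dict(red=(310,357),black=(416,366),purple=(351,325),block=(624,347),cradle=(266,271),holder=(221,371),padb=(405,256),padr=(539,261),ins=(518,355))
T=load("top0.npz");S=load("scene0.npz")
PT,PS=cloud(T),cloud(S)
for f,P,n in((T,PT,"T"),(S,PS,"S")):
    hs=cv2.cvtColor(f["pixels"],cv2.COLOR_RGB2HSV)
    for k,p in guess.items():
        x,y=plane(T,np.array(p)*.64,.015)[0,:2]
        m=near(P,x,y,.075)&(P[...,2]>.007)&(P[...,2]<.2)
        q=P[m]
        zt=np.percentile(q[:,2],[50,90,98]) if len(q) else 0
        print(n,k,np.round([x,y],3),m.sum(),np.round(zt,4), np.round(P[near(P,x,y,.07)][:,2].min(),4))
        if len(q)>10: print("    all rect",rect(q[:,:2]),"pca",[np.round(v,4) for v in pca(q[:,:2])])
        if n=="T" and k in("red","black"): print(np.median(hs[m],0))
# crop
c=cv2.resize(T["pixels"][130:270,120:300,::-1],None,fx=4.4,fy=4.2,interpolation=cv2.INTER_CUBIC)[:600,:800]
cv2.imwrite("pics/c1.png",c)
E
```

```text
T red [0.463 0.188] 190 [0.0196 0.024  0.0265] -0.0066
    all rect (array([467.3, 185.5]), array([125. ,  77.9]), 93.5) pca [array([0.4639, 0.1823]), np.float64(138.7731), array([0.0458, 0.0866])]
[ 17. 136. 120.]
T black [ 0.436 -0.003] 157 [0.0198 0.0234 0.0255] -0.0075
    all rect (array([431.1,  -2.5]), array([128.9,  43.7]), 127.9) pca [array([ 0.432 , -0.0035]), np.float64(154.2232), array([0.0242, 0.0663])]
[18. 82. 99.]
T purple [0.518 0.111] 161 [0.0201 0.0237 0.0253] -0.0066
    all rect (array([504. , 127.2]), array([107.9,  36.7]), 117.3) pca [array([0.5155, 0.1126]), np.float64(122.7049), array([0.0256, 0.0804])]
T block [ 0.448 -0.383] 575 [0.0386 0.0417 0.0431] -0.007
    all rect (array([ 455.4, -382.4]), array([115.3,  53.5]), 168.6) pca [array([ 0.4444, -0.3738]), np.float64(169.9097), array([0.0503, 0.0843])]
T cradle [0.63  0.266] 960 [0.0179 0.0267 0.0293] -0.0064
    all rect (array([637.7, 272.7]), array([128.9, 102.9]), 165.9) pca [array([0.63  , 0.2642]), np.float64(170.934), array([0.0802, 0.1149])]
T holder [0.448 0.35 ] 606 [0.0569 0.0892 0.0921] -0.007

[... 1859 characters left out ...]
([62.3, 60. ]), 1.9) pca [array([0.4565, 0.3433]), np.float64(132.0732), array([0.0582, 0.0623])]
S padb [0.644 0.004] 14 [0.0071 0.0078 0.0079] -0.0028
    all rect (array([657.8,   4.2]), array([93.2, 47.2]), 34.6) pca [array([0.6585, 0.0149]), np.float64(-139.0334), array([0.0521, 0.1084])]
S padr [ 0.619 -0.246] 15 [0.0074 0.0077 0.0083] -0.0033
    all rect (array([ 627.5, -249.8]), array([97.5, 52.3]), 178.6) pca [array([ 0.6249, -0.2497]), np.float64(-158.964), array([0.0543, 0.1045])]
S ins [ 0.444 -0.189] 349 [0.0381 0.0488 0.0505] -0.0034
    all rect (array([ 448.6, -186.3]), array([54.1, 45.3]), 146.9) pca [array([ 0.4514, -0.1814]), np.float64(144.0557), array([0.0368, 0.0493])]
```

View pics/c1.png

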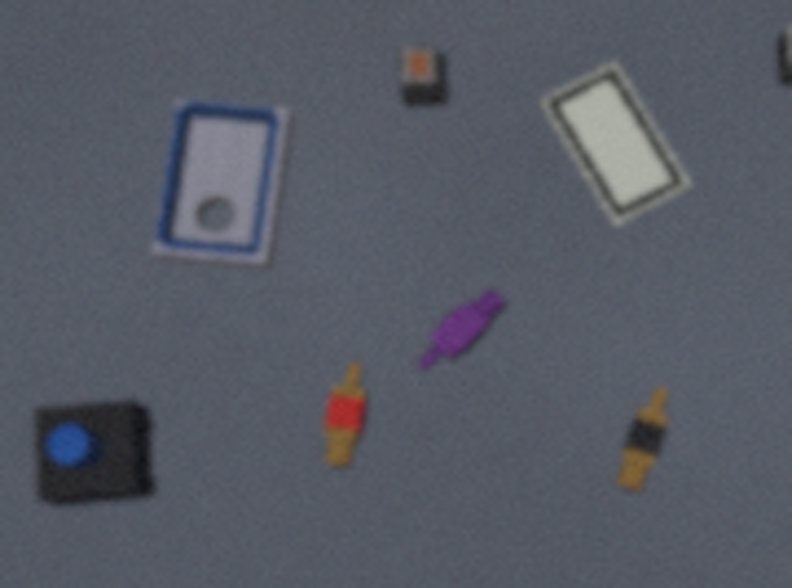

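The crop confirms it: red-banded adapter at (345,415), black-banded at (643,437), purple rejected at (462,330), cradle hole at (215,213), and the blue knob on the holder at (70,445). Next I measure precisely with both views.

```bash
cat > meas.py <<'E'
from h import *
import sys
V=[("T",load("top0.npz")),("S",load("scene0.npz"))]
R=lambda a,n=1:np.round(np.asarray(a)*1000,n)
for n,f in V:
    P=cloud(f); hs=cv2.cvtColor(f["pixels"],cv2.COLOR_RGB2HSV).astype(int); H,Sa,Va=hs[...,0],hs[...,1],hs[...,2]
    uv=np.dstack(np.meshgrid(np.arange(512),np.arange(384)))
    def at(m,z): return plane(f,uv[m],z)[:,:2]
    # adapters: whole shape, anything raised, by height plane ~.011 ; band by colour on top
    for k,x,y in(("red",.466,.185),("black",.435,-.003)):
        m=near(P,x,y,.045)&(P[...,2]>.006)
        br=m&(H>10)&(H<28)&(Sa>90)
        band=(m&((H<8)|(H>172))&(Sa>120)) if k=="red" else (m&(Sa<80)&(Va<70))
        b=at(band&(P[...,2]>.017),.022)
        print(n,k,"all",R(pca(at(m,.011))[0]),round(pca(at(m|band,.011))[1],1),"brass ang",round(pca(at(br,.011))[1],1),"band",band.sum(),R(b.mean(0)) if len(b) else 0)
    m=near(P,.45,-.378,.07)&(H>4)&(H<16)&(Sa>150)&(P[...,2]>.036)
    print(n,"block",m.sum(),rect(at(m,.04)),R(pca(at(m,.04))[0]),pca(at(m,.04))[1])
    hole=near(P,.43,-.378,.04)&(P[...,2]>.01)&(Va<90)&(Sa<255)
    m=near(P,.448,.35,.06)&(H>100)&(H<125)&(Sa>130)
    t=m&(P[...,2]>.086); print(n,"knob",R(at(t,.09).mean(0)),t.sum())
    m=near(P,.445,.342,.05)&(P[...,2]>.05)&(P[...,2]<.062); print(n,"holder",rect(at(m,.056)))
    m=near(P,.63,.265,.08)&(P[...,2]>.011)&(P[...,2]<.035); print(n,"cradle plate",rect(at(m,.016)))
    m=near(P,.63,.265,.08)&(H>100)&(H<125)&(Sa>110)&(P[...,2]>.012); print(n,"walls",rect(at(m,.024)),"cloud",rect(P[m][:,:2]))
    for k,x,y in(("padb",.644,.004),("padr",.619,-.246)):
        m=near(P,x,y,.075)&(P[...,2]<.02)
        w=m&(Va>130)&(Sa<70)
        cs,_=cv2.findContours(w.astype(np.uint8),cv2.RETR_CCOMP,cv2.CHAIN_APPROX_NONE)
        q=at(w,.003); print(n,k,"outer",rect(q))
        c=max(cs,key=cv2.contourArea); print("   biggest contour",rect(plane(f,c[:,0],.003)[:,:2]))
    m=near(P,.447,-.185,.05)&(P[...,2]>.006); print(n,"ins",R(P[m][:,:2].mean(0)), R(P[m&(P[...,2]>.045)][:,:2].mean(0)))
E
python3 meas.py
python3 - <<'E'
from h import *
T=load("top0.npz")["pixels"][:,:,::-1];S=load("scene0.npz")["pixels"][:,:,::-1]
a=cv2.resize(T[195:245,375:425],(390,390),interpolation=cv2.INTER_CUBIC);b=cv2.resize(S[80:130,185:235],(390,390),interpolation=cv2.INTER_CUBIC)
cv2.imwrite("pics/c2.png",np.hstack([a,b]))
E
```

```text
T red all [460.5 187.9] 167.5 brass ang 170.1 band 61 [464.1 187.5]
T black all [433.4  -3.2] 159.8 brass ang 158.1 band 45 [436.6  -4.1]
T block 382 (array([ 445.3, -375.3]), array([80.1, 42.8]), 168.6) [ 446.5 -375.6] 166.97647921866593
T knob [443.2 343.6] 73
T holder (array([443.5, 343. ]), array([62.3, 61.1]), 92.9)
T cradle plate (array([630.5, 265.1]), array([113.5,  77.9]), 171.1)
T walls (array([633.2, 268.1]), array([101.4,  65.2]), 170.6) cloud (array([633.2, 269.6]), array([103. ,  67.1]), 168.2)
T padb outer (array([644.9,   3.3]), array([91.5, 54.4]), 28.7)
   biggest contour (array([648.5,   4. ]), array([85.4, 39.2]), 26.0)
T padr outer (array([ 624.1, -247.5]), array([101.5,  59.2]), 176.6)
   biggest contour (array([ 624. , -247.3]), array([84.1, 38.5]), 174.3)
T ins [ 438.8 -184.7] [ 441.3 -188.3]
S red all [460.6 184.4] 170.7 brass ang 168.3 band 96 [464.6 186.4]
S black all [433.2  -8.3] 160.2 brass ang 159.0 band 57 [437.1  -4.9]
S block 251 (array([ 448.5, -377.6]), array([80.8, 50.1]), 167.7) [ 447.9 -377.8] 170.89427755643743
S knob [446.1 341.7] 145
S holder (array([446.4, 341.4]), array([64.8, 60.4]), 2.1)
S cradle plate (array([632.8, 263.6]), array([113.7,  77.6]), 171.0)
S walls (array([631.1, 263.6]), array([103.9,  68.2]), 170.9) cloud (array([631.8, 263.7]), array([103.7,  68.4]), 171.4)
S padb outer (array([ 6.469e+02, -2.000e-01]), array([107.4,  61.9]), 26.1)
   biggest contour (array([ 6.469e+02, -2.000e-01]), array([107.4,  61.9]), 26.1)
S padr outer (array([ 623.1, -252. ]), array([107.9,  64.1]), 176.6)
   biggest contour (array([ 623.5, -251.5]), array([83.9, 37.5]), 176.8)
S ins [ 451.6 -181.4] [ 446.6 -188.2]
```

View pics/c2.png

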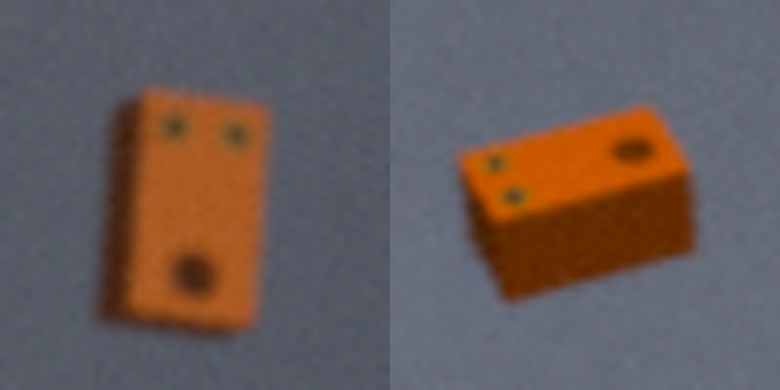

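```bash
cat > plan.py <<'E'
import sys,numpy as np
from plant import ctrl
x,y,z,psi=map(float,sys.argv[1:5])
s=ctrl.state(); p=s["tool_pos"]*1000; r=s["eef_rot"]
d=(psi-r[2]+180)%360-180
print("t",round(s["time_s"],2),"pos",np.round(p,1),"rpy",np.round(r,2),"gap",round(s["finger_gap"]*1000,1),"F",np.round(s["force"],1))
for nm,a in(("before turn",r[2]),("after turn",psi)):
    c,q=np.cos(np.radians(a)),np.sin(np.radians(a)); e=np.array([x-p[0],y-p[1]])
    print(nm,"dx %.1f dz %.1f"%(e@[c,q],e@[-q,c]))
print("dy %.1f"%(p[2]-z),"ry %.3f"%-np.radians(d))
E
python3 - <<'E'
from h import *
T=load("top0.npz");S=load("scene0.npz")
a=plane(T,(399.7-.4,229.9-.4),.04)[0];b=plane(S,(216-.4,99.2-.4),.04)[0];print("hole",a,b)
s=[plane(T,(375+u/7.8-.4,195+v/7.8-.4),.041)[0] for u,v in((174,127),(236,133))]
m=sum(s)/2; print("sock",m,"yaw",np.degrees(np.arctan2(*(m-a)[1::-1])), "centre from hole", a+.024*(m-a)/np.linalg.norm(m-a))
E
python3 plan.py 447 -377 290 -191
```

```text
hole [ 0.42377981 -0.37127914  0.04      ] [ 0.4236341  -0.37423458  0.04      ]
sock [ 0.4742578  -0.38197616  0.041     ] yaw -11.964798452214323 centre from hole [ 0.44725401 -0.37625366  0.04046504]
t 0.1 pos [ 241.6 -521.5  403.8] rpy [-9.0090e+01  2.0000e-02 -1.5514e+02] gap 92.0 F [0.3 0.1 0.6]
before turn dx -247.1 dz -44.8
after turn dx -174.0 dz -181.0
dy 113.8 ry 0.626
```

Call:
carry_out([
  {"ry": 0.127,"claw": 70,"dy": 10},
  {"ry": 0.127,"dy": 10},
  {"ry": 0.127,"dy": 10},
  {"ry": 0.127,"dy": 10},
  {"ry": 0.126,"dy": 10},
], grip_force=30)

```text
invalid input
```

Call:
carry_out([
  {"dx": -29,"dz": -30,"claw": 70},
  {"dx": -29,"dz": -30,"dy": 15},
  {"dx": -29,"dz": -30,"dy": 15},
  {"dx": -29,"dz": -30,"dy": 15},
  {"dx": -29,"dz": -30,"dy": 15},
])

```text
invalid input
```

Call:
carry_out([
  {"dx": -15,"dz": -15,"claw": 70},
  {"dx": -14,"dz": -15},
  {},
  {},
  {},
])

```text
invalid input
```

```bash
python3 plan.py 447 -377 206 -191.5
```

```text
t 0.1 pos [ 241.6 -521.5  403.8] rpy [-9.0090e+01  2.0000e-02 -1.5514e+02] gap 92.0 F [0.3 0.1 0.6]
before turn dx -247.1 dz -44.8
after turn dx -172.5 dz -182.6
dy 197.8 ry 0.635
```

Call:
carry_out([
  {"dx": 0,"dy": 10,"dz": 0,"rx": 0,"ry": 0.127,"rz": 0,"claw": 70},
  {"dx": 0,"dy": 10,"dz": 0,"rx": 0,"ry": 0.127,"rz": 0,"claw": 70},
  {"dx": 0,"dy": 10,"dz": 0,"rx": 0,"ry": 0.127,"rz": 0,"claw": 70},
  {"dx": 0,"dy": 10,"dz": 0,"rx": 0,"ry": 0.127,"rz": 0,"claw": 70},
  {"dx": 0,"dy": 10,"dz": 0,"rx": 0,"ry": 0.127,"rz": 0,"claw": 70},
], grip_force=30)

```text
time_s: 0.6
tool_pos: [0.2416, -0.5215, 0.3538]
eef_rot: [-90.1, -0.0, 168.2]
force: [-0.1, 0.2, 0.1]
finger_gap: 0.0697
```

Call:
carry_out([
  {"dx": -34,"dy": 18,"dz": -37,"rx": 0,"ry": 0,"rz": 0,"claw": 70},
  {"dx": -34,"dy": 18,"dz": -37,"rx": 0,"ry": 0,"rz": 0,"claw": 70},
  {"dx": -34,"dy": 18,"dz": -37,"rx": 0,"ry": 0,"rz": 0,"claw": 70},
  {"dx": -34,"dy": 18,"dz": -37,"rx": 0,"ry": 0,"rz": 0,"claw": 70},
  {"dx": -35,"dy": 16,"dz": -36,"rx": 0,"ry": 0,"rz": 0,"claw": 70},
])

```text
time_s: 1.1
tool_pos: [0.4346, -0.3829, 0.2709]
eef_rot: [-90.0, -0.0, 168.5]
force: [-0.2, -0.8, 0.5]
finger_gap: 0.0701
```

```bash
python3 plan.py 447 -377 206 -191.5
python3 - <<'E'
from plant import ctrl
import cv2
a=ctrl.grab_frame("scene")["pixels"][60:150,150:270,::-1]
cv2.imwrite("pics/s2.png",cv2.resize(a,None,fx=5,fy=5))
E
```

```text
t 1.1 pos [ 434.6 -382.9  270.9] rpy [-9.0040e+01 -5.0000e-02  1.6845e+02] gap 70.1 F [-0.2 -0.8  0.5]
before turn dx -11.0 dz -8.3
after turn dx -11.0 dz -8.3
dy 64.9 ry -0.001
```

View pics/s2.png

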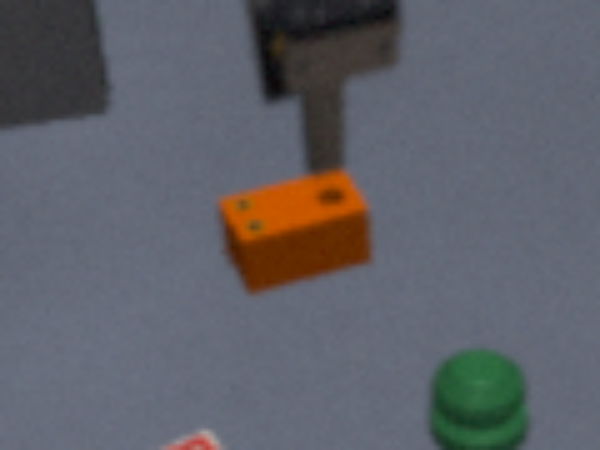

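The gripper is above and behind the block (hole at (332,195)), with the insulator well clear. The measured pose lags while moving, so I let it settle.

Call:
carry_out([
  {"dx": 0,"dy": 10,"dz": 0,"rx": 0,"ry": 0,"rz": 0,"claw": 70},
  {"dx": 0,"dy": 10,"dz": 0,"rx": 0,"ry": 0,"rz": 0,"claw": 70},
  {"dx": 0,"dy": 0,"dz": 0,"rx": 0,"ry": 0,"rz": 0,"claw": 70},
  {"dx": 0,"dy": 0,"dz": 0,"rx": 0,"ry": 0,"rz": 0,"claw": 70},
  {"dx": 0,"dy": 0,"dz": 0,"rx": 0,"ry": 0,"rz": 0,"claw": 70},
])

```text
time_s: 1.65
tool_pos: [0.433, -0.3855, 0.2527]
eef_rot: [-90.0, 0.0, 168.4]
force: [-0.6, 1.0, -0.0]
finger_gap: 0.07
```

```bash
python3 plan.py 447 -377 206 -191.5
```

```text
t 1.65 pos [ 433.  -385.5  252.7] rpy [-8.9960e+01  5.0000e-02  1.6837e+02] gap 70.0 F [-0.6  1.  -0. ]
before turn dx -12.0 dz -11.1
after turn dx -12.0 dz -11.1
dy 46.7 ry -0.002
```

Call:
carry_out([
  {"dx": -6,"dy": 0,"dz": -5,"rx": 0,"ry": 0,"rz": 0,"claw": 70},
  {"dx": -6,"dy": 0,"dz": -6,"rx": 0,"ry": 0,"rz": 0,"claw": 70},
  {"dx": 0,"dy": 15,"dz": 0,"rx": 0,"ry": 0,"rz": 0,"claw": 70},
  {"dx": 0,"dy": 16,"dz": 0,"rx": 0,"ry": 0,"rz": 0,"claw": 70},
  {"dx": 0,"dy": 16,"dz": 0,"rx": 0,"ry": 0,"rz": 0,"claw": 70},
])

```text
time_s: 2.15
tool_pos: [0.4472, -0.3756, 0.2029]
eef_rot: [-90.1, -0.1, 168.5]
force: [0.4, -0.2, 0.6]
finger_gap: 0.0699
```

Call:
carry_out([
  {"dx": 0,"dy": 0,"dz": 0,"rx": 0,"ry": 0,"rz": 0,"claw": 55},
  {"dx": 0,"dy": 0,"dz": 0,"rx": 0,"ry": 0,"rz": 0,"claw": 45},
  {"dx": 0,"dy": 0,"dz": 0,"rx": 0,"ry": 0,"rz": 0,"claw": 38},
  {"dx": 0,"dy": 0,"dz": 0,"rx": 0,"ry": 0,"rz": 0,"claw": 38},
  {"dx": 0,"dy": 0,"dz": 0,"rx": 0,"ry": 0,"rz": 0,"claw": 38},
])

```text
time_s: 2.65
tool_pos: [0.4477, -0.3765, 0.2058]
eef_rot: [-89.9, 0.1, 168.5]
force: [0.4, -0.4, 0.9]
finger_gap: 0.044
```

Call:
carry_out([
  {"dx": 0,"dy": 0,"dz": 0,"rx": 0,"ry": 0,"rz": 0,"claw": 38},
  {"dx": 0,"dy": -10,"dz": 0,"rx": 0,"ry": 0,"rz": 0,"claw": 38},
  {"dx": 0,"dy": -30,"dz": 0,"rx": 0,"ry": 0,"rz": 0,"claw": 38},
  {"dx": 0,"dy": -40,"dz": 0,"rx": 0,"ry": 0,"rz": 0,"claw": 38},
  {"dx": 0,"dy": -30,"dz": 0,"rx": 0,"ry": 0,"rz": 0,"claw": 38},
])

```text
time_s: 3.15
tool_pos: [0.4476, -0.3761, 0.3177]
eef_rot: [-90.0, 0.1, 168.5]
force: [1.3, -1.7, -1.3]
finger_gap: 0.0436
```

```bash
python3 plan.py 631.6 264.3 316 -189
```

```text
t 3.15 pos [ 447.6 -376.1  317.7] rpy [-8.9950e+01  7.0000e-02  1.6848e+02] gap 43.6 F [ 1.3 -1.7 -1.3]
before turn dx -52.4 dz -664.2
after turn dx -81.5 dz -661.3
dy 1.7 ry -0.044
```

Call:
carry_out([
  {"dx": 0,"dy": 0,"dz": 0,"rx": 0,"ry": -0.044,"rz": 0,"claw": 38},
  {"dx": -4.5,"dy": 0,"dz": -20,"rx": 0,"ry": 0,"rz": 0,"claw": 38},
  {"dx": -4.5,"dy": 0,"dz": -35,"rx": 0,"ry": 0,"rz": 0,"claw": 38},
  {"dx": -4.5,"dy": 0,"dz": -40,"rx": 0,"ry": 0,"rz": 0,"claw": 38},
  {"dx": -4.5,"dy": 0,"dz": -40,"rx": 0,"ry": 0,"rz": 0,"claw": 38},
], grip_force=45)

```text
time_s: 3.65
tool_pos: [0.4864, -0.2442, 0.3155]
eef_rot: [-90.0, 0.0, 170.9]
force: [0.4, -1.2, -1.1]
finger_gap: 0.0437
```

Call:
carry_out([
  {"dx": -4.5,"dy": 0,"dz": -40,"rx": 0,"ry": 0,"rz": 0,"claw": 38},
  {"dx": -4.5,"dy": 0,"dz": -40,"rx": 0,"ry": 0,"rz": 0,"claw": 38},
  {"dx": -4.5,"dy": 0,"dz": -40,"rx": 0,"ry": 0,"rz": 0,"claw": 38},
  {"dx": -4.5,"dy": 0,"dz": -40,"rx": 0,"ry": 0,"rz": 0,"claw": 38},
  {"dx": -4.5,"dy": 0,"dz": -40,"rx": 0,"ry": 0,"rz": 0,"claw": 38},
])

```text
time_s: 4.15
tool_pos: [0.5399, -0.0498, 0.3157]
eef_rot: [-90.0, 0.0, 171.0]
force: [0.6, -0.4, -1.3]
finger_gap: 0.0437
```

Call:
carry_out([
  {"dx": -4.5,"dy": 0,"dz": -40,"rx": 0,"ry": 0,"rz": 0,"claw": 38},
  {"dx": -4.5,"dy": 0,"dz": -40,"rx": 0,"ry": 0,"rz": 0,"claw": 38},
  {"dx": -4.5,"dy": 0,"dz": -40,"rx": 0,"ry": 0,"rz": 0,"claw": 38},
  {"dx": -4.5,"dy": 0,"dz": -40,"rx": 0,"ry": 0,"rz": 0,"claw": 38},
  {"dx": -4.5,"dy": 0,"dz": -40,"rx": 0,"ry": 0,"rz": 0,"claw": 38},
])

```text
time_s: 4.65
tool_pos: [0.5934, 0.1442, 0.3156]
eef_rot: [-90.0, -0.0, 171.0]
force: [1.2, 0.1, -1.5]
finger_gap: 0.0436
```

Call:
carry_out([
  {"dx": -4.5,"dy": 0,"dz": -40,"rx": 0,"ry": 0,"rz": 0,"claw": 38},
  {"dx": -4.5,"dy": 0,"dz": -40,"rx": 0,"ry": 0,"rz": 0,"claw": 38},
  {"dx": -4.5,"dy": 0,"dz": -30,"rx": 0,"ry": 0,"rz": 0,"claw": 38},
  {"dx": -4.5,"dy": 0,"dz": -16,"rx": 0,"ry": 0,"rz": 0,"claw": 38},
  {"dx": 0,"dy": 0,"dz": 0,"rx": 0,"ry": 0,"rz": 0,"claw": 38},
])

```text
time_s: 5.15
tool_pos: [0.6308, 0.2661, 0.3153]
eef_rot: [-90.0, -0.0, 171.1]
force: [-0.7, -0.4, -0.9]
finger_gap: 0.044
```

Call:
carry_out([
  {"dx": 0,"dy": 10,"dz": 0,"rx": 0,"ry": 0,"rz": 0,"claw": 38},
  {"dx": 0,"dy": 20,"dz": 0,"rx": 0,"ry": 0,"rz": 0,"claw": 38},
  {"dx": 0,"dy": 10,"dz": 0,"rx": 0,"ry": 0,"rz": 0,"claw": 38},
  {"dx": 0,"dy": 0,"dz": 0,"rx": 0,"ry": 0,"rz": 0,"claw": 38},
  {"dx": 0,"dy": 0,"dz": 0,"rx": 0,"ry": 0,"rz": 0,"claw": 38},
])

```text
time_s: 5.65
tool_pos: [0.631, 0.2634, 0.2751]
eef_rot: [-90.0, -0.0, 170.9]
force: [0.1, 1.6, -1.5]
finger_gap: 0.0436
```

```bash
python3 plan.py 631.6 264.3 222 -189;  python3 - <<'E'
from plant import ctrl
from h import *
f=ctrl.grab_frame("scene"); np.savez("s3.npz",**f)
P=cloud(f); hs=cv2.cvtColor(f["pixels"],cv2.COLOR_RGB2HSV).astype(int); H,Sa=hs[...,0],hs[...,1]
m=near(P,.63,.265,.09)&(H>4)&(H<16)&(Sa>150)
z=P[m][:,2]; print(m.sum(),np.percentile(z,[2,50,98]))
q=P[m&(P[...,2]>np.percentile(z,98)-.006)]; print(rect(q[:,:2]),q[:,2].mean())
a=f["pixels"][230:360,220:380,::-1]
cv2.imwrite("pics/s3.png",cv2.resize(a,None,fx=4.5,fy=4.5))
E
```

```text
t 5.65 pos [631.  263.4 275.1] rpy [-8.9990e+01 -3.0000e-02  1.7095e+02] gap 43.6 F [ 0.1  1.6 -1.5]
before turn dx -0.5 dz -1.0
after turn dx -0.5 dz -1.0
dy 53.1 ry -0.001
611 [0.08035572 0.10983357 0.19835966]
(array([661.5, 278.5]), array([15.1,  8.6]), 75.2) 0.20700980600264834
```

View pics/s3.png

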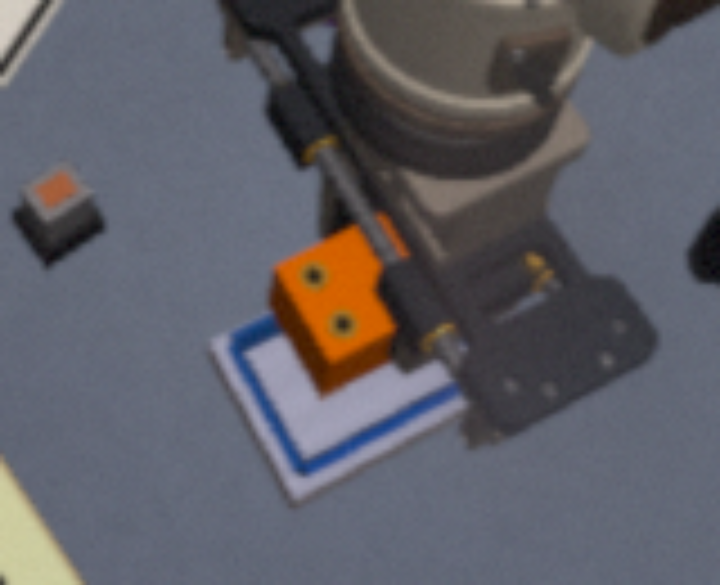

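The block is held above the cradle, square to it, sockets at (315,275) and (342,323) on the far end, so its hole is on the cradle-hole end. I lower it.

Call:
carry_out([
  {"dx": 0,"dy": 12,"dz": -1,"rx": 0,"ry": 0,"rz": 0,"claw": 38},
  {"dx": 0,"dy": 12,"dz": 0,"rx": 0,"ry": 0,"rz": 0,"claw": 38},
  {"dx": 0,"dy": 10,"dz": 0,"rx": 0,"ry": 0,"rz": 0,"claw": 38},
  {"dx": 0,"dy": 6,"dz": 0,"rx": 0,"ry": 0,"rz": 0,"claw": 38},
  {"dx": 0,"dy": 4,"dz": 0,"rx": 0,"ry": 0,"rz": 0,"claw": 38},
])

```text
time_s: 6.2
tool_pos: [0.6308, 0.265, 0.2297]
eef_rot: [-90.0, -0.1, 171.0]
force: [0.5, 0.1, -1.6]
finger_gap: 0.0436
```

Call:
carry_out([
  {"dx": 0,"dy": 2,"dz": 0,"rx": 0,"ry": 0,"rz": 0,"claw": 38},
  {"dx": 0,"dy": 2,"dz": 0,"rx": 0,"ry": 0,"rz": 0,"claw": 38},
  {"dx": 0,"dy": 2,"dz": 0,"rx": 0,"ry": 0,"rz": 0,"claw": 38},
  {"dx": 0,"dy": 2,"dz": 0,"rx": 0,"ry": 0,"rz": 0,"claw": 38},
  {"dx": 0,"dy": 0,"dz": 0,"rx": 0,"ry": 0,"rz": 0,"claw": 38},
])

```text
time_s: 6.7
tool_pos: [0.6311, 0.265, 0.2229]
eef_rot: [-90.0, -0.0, 171.0]
force: [0.6, -0.3, -1.4]
finger_gap: 0.0439
```

Call:
carry_out([
  {"dx": 0,"dy": 1,"dz": 0,"rx": 0,"ry": 0,"rz": 0,"claw": 38},
  {"dx": 0,"dy": 0.5,"dz": 0,"rx": 0,"ry": 0,"rz": 0,"claw": 38},
  {"dx": 0,"dy": 0,"dz": 0,"rx": 0,"ry": 0,"rz": 0,"claw": 48},
  {"dx": 0,"dy": 0,"dz": 0,"rx": 0,"ry": 0,"rz": 0,"claw": 58},
  {"dx": 0,"dy": 0,"dz": 0,"rx": 0,"ry": 0,"rz": 0,"claw": 64},
])

```text
time_s: 7.2
tool_pos: [0.6313, 0.265, 0.2219]
eef_rot: [-90.0, 0.0, 171.0]
force: [-0.0, 0.6, 0.8]
finger_gap: 0.0619
```

Call:
carry_out([
  {"dx": 0,"dy": 0,"dz": 0,"rx": 0,"ry": 0,"rz": 0,"claw": 64},
  {"dx": 0,"dy": -10,"dz": 0,"rx": 0,"ry": 0,"rz": 0,"claw": 64},
  {"dx": 0,"dy": -40,"dz": 0,"rx": 0,"ry": 0,"rz": 0,"claw": 64},
  {"dx": 0,"dy": -40,"dz": 0,"rx": 0,"ry": 0,"rz": 0,"claw": 60},
  {"dx": 0,"dy": -30,"dz": 0,"rx": 0,"ry": 0,"rz": 0,"claw": 55},
])

```text
time_s: 7.7
tool_pos: [0.6315, 0.2651, 0.3455]
eef_rot: [-90.1, 0.2, 171.0]
force: [0.8, -0.1, 0.0]
finger_gap: 0.0552
```

```bash
python3 plan.py 444.7 342.3 330 -189
```

```text
t 7.7 pos [631.5 265.1 345.5] rpy [-90.08   0.2  171.  ] gap 55.2 F [ 0.8 -0.1  0. ]
before turn dx 196.6 dz -47.0
after turn dx 196.6 dz -47.0
dy 15.5 ry -0.000
```

Call:
carry_out([
  {"dx": 30,"dy": 0,"dz": -8,"rx": 0,"ry": 0,"rz": 0,"claw": 55},
  {"dx": 46,"dy": 0,"dz": -11,"rx": 0,"ry": 0,"rz": 0,"claw": 55},
  {"dx": 46,"dy": 0,"dz": -11,"rx": 0,"ry": 0,"rz": 0,"claw": 55},
  {"dx": 46,"dy": 0,"dz": -10,"rx": 0,"ry": 0,"rz": 0,"claw": 55},
  {"dx": 28,"dy": 0,"dz": -7,"rx": 0,"ry": 0,"rz": 0,"claw": 55},
])

```text
time_s: 8.2
tool_pos: [0.4421, 0.343, 0.3423]
eef_rot: [-90.0, -0.0, 171.1]
force: [1.2, 0.3, 0.4]
finger_gap: 0.0551
```

Call:
carry_out([
  {"dx": 0,"dy": 15,"dz": 0,"rx": 0,"ry": 0,"rz": 0,"claw": 50},
  {"dx": 0,"dy": 20,"dz": 0,"rx": 0,"ry": 0,"rz": 0,"claw": 46},
  {"dx": 0,"dy": 10,"dz": 0,"rx": 0,"ry": 0,"rz": 0,"claw": 46},
  {"dx": 0,"dy": 0,"dz": 0,"rx": 0,"ry": 0,"rz": 0,"claw": 46},
  {"dx": 0,"dy": 0,"dz": 0,"rx": 0,"ry": 0,"rz": 0,"claw": 46},
])

```text
time_s: 8.7
tool_pos: [0.4457, 0.3419, 0.2968]
eef_rot: [-90.0, 0.0, 170.9]
force: [0.2, 0.5, -0.6]
finger_gap: 0.0461
```

```bash
python3 plan.py 444.7 342.3 252 -189
python3 - <<'E'
from plant import ctrl
from h import *
f=ctrl.grab_frame("scene"); np.savez("s4.npz",**f)
T=ctrl.grab_frame("top"); np.savez("t4.npz",**T)
for n,f in(("S",f),("T",T)):
    P=cloud(f); hs=cv2.cvtColor(f["pixels"],cv2.COLOR_RGB2HSV).astype(int); H,Sa=hs[...,0],hs[...,1]
    m=near(P,.63,.265,.08)&(H>4)&(H<16)&(Sa>150)&(P[...,2]>.03)
    z=P[m][:,2]; print(n,m.sum(),np.percentile(z,[2,50,98]))
    w=m&(P[...,2]>.052); q=plane(f,np.argwhere(w)[:,::-1],.056)
    if w.sum()>10: print(rect(q[:,:2]))
    d=near(P,.63,.265,.08)&(P[...,2]>.008)&(P[...,2]<.035); 
    if d.sum()>10: print("cr",rect(plane(f,np.argwhere(d)[:,::-1],.016)[:,:2]))
a=cv2.resize(load("s4.npz")["pixels"][240:360,250:440,::-1],(790,499))
cv2.imwrite("pics/s4.png",a)
E
```

```text
t 8.7 pos [445.7 341.9 296.8] rpy [-9.0000e+01  1.0000e-02  1.7095e+02] gap 46.1 F [ 0.2  0.5 -0.6]
before turn dx 1.0 dz -0.3
after turn dx 1.0 dz -0.3
dy 44.8 ry -0.001
S 987 [0.03278291 0.05660606 0.05924095]
(array([631.8, 264.9]), array([80.8, 43.4]), 170.8)
cr (array([633.1, 263.8]), array([114.1,  78.2]), 171.1)
T 424 [0.04616254 0.05648572 0.06084379]
(array([629.1, 265.4]), array([80.3, 44.4]), 170.3)
cr (array([630.2, 264.8]), array([114. ,  78.6]), 171.1)
```

View pics/s4.png

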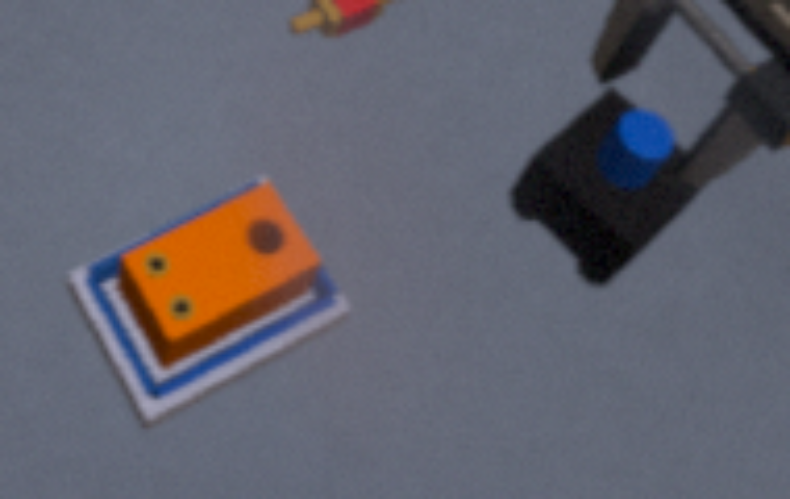

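The block is seated, with its hole at the cradle-hole end (265,237) and about 1 mm of offset in both views. The knob at (640,140) stands between the open fingers.

Call:
carry_out([
  {"dx": 1,"dy": 15,"dz": 0,"rx": 0,"ry": 0,"rz": 0,"claw": 46},
  {"dx": 0,"dy": 15,"dz": 0,"rx": 0,"ry": 0,"rz": 0,"claw": 46},
  {"dx": 0,"dy": 14,"dz": 0,"rx": 0,"ry": 0,"rz": 0,"claw": 46},
  {"dx": 0,"dy": 0,"dz": 0,"rx": 0,"ry": 0,"rz": 0,"claw": 38},
  {"dx": 0,"dy": 0,"dz": 0,"rx": 0,"ry": 0,"rz": 0,"claw": 30},
], grip_force=30)

```text
time_s: 9.3
tool_pos: [0.4437, 0.3422, 0.2517]
eef_rot: [-89.9, -0.1, 171.0]
force: [-0.4, -0.3, -0.1]
finger_gap: 0.0319
```

Call:
carry_out([
  {"dx": 0,"dy": 0,"dz": 0,"rx": 0,"ry": 0,"rz": 0,"claw": 26},
  {"dx": 0,"dy": 0,"dz": 0,"rx": 0,"ry": 0,"rz": 0,"claw": 20},
  {"dx": 0,"dy": 0,"dz": 0,"rx": 0,"ry": 0,"rz": 0,"claw": 20},
  {"dx": 0,"dy": 0,"dz": 0,"rx": 0,"ry": 0,"rz": 0,"claw": 20},
  {"dx": 0,"dy": 0,"dz": 0,"rx": 0,"ry": 0,"rz": 0,"claw": 20},
])

```text
time_s: 9.8
tool_pos: [0.4441, 0.3424, 0.253]
eef_rot: [-90.0, 0.0, 171.0]
force: [-0.0, -0.2, 1.0]
finger_gap: 0.0254
```

```bash
python3 plan.py 607.6 268.7 332 -189
```

```text
t 9.8 pos [444.1 342.4 253. ] rpy [-9.0020e+01  3.0000e-02  1.7099e+02] gap 25.4 F [-0.  -0.2  1. ]
before turn dx -173.0 dz 47.2
after turn dx -173.0 dz 47.2
dy -79.0 ry -0.000
```

Call:
carry_out([
  {"dx": 0,"dy": -8,"dz": 0,"rx": 0,"ry": 0,"rz": 0,"claw": 20},
  {"dx": 0,"dy": -20,"dz": 0,"rx": 0,"ry": 0,"rz": 0,"claw": 20},
  {"dx": 0,"dy": -25,"dz": 0,"rx": 0,"ry": 0,"rz": 0,"claw": 20},
  {"dx": 0,"dy": -20,"dz": 0,"rx": 0,"ry": 0,"rz": 0,"claw": 20},
  {"dx": 0,"dy": -8,"dz": 0,"rx": 0,"ry": 0,"rz": 0,"claw": 20},
])

```text
time_s: 10.3
tool_pos: [0.4445, 0.3426, 0.3364]
eef_rot: [-90.1, 0.2, 171.0]
force: [0.8, 0.4, -0.6]
finger_gap: 0.0254
```

Call:
carry_out([
  {"dx": -20,"dy": 0,"dz": 6,"rx": 0,"ry": 0,"rz": 0,"claw": 20},
  {"dx": -30,"dy": 0,"dz": 8,"rx": 0,"ry": 0,"rz": 0,"claw": 20},
  {"dx": -30,"dy": 0,"dz": 8,"rx": 0,"ry": 0,"rz": 0,"claw": 20},
  {"dx": -30,"dy": 0,"dz": 8,"rx": 0,"ry": 0,"rz": 0,"claw": 20},
  {"dx": -30,"dy": 0,"dz": 8,"rx": 0,"ry": 0,"rz": 0,"claw": 20},
])

```text
time_s: 10.8
tool_pos: [0.5779, 0.2812, 0.3319]
eef_rot: [-89.9, -0.1, 171.0]
force: [-0.3, 0.6, 0.2]
finger_gap: 0.0252
```

Call:
carry_out([
  {"dx": -20,"dy": 0,"dz": 6,"rx": 0,"ry": 0,"rz": 0,"claw": 20},
  {"dx": -12,"dy": 0,"dz": 3,"rx": 0,"ry": 0,"rz": 0,"claw": 20},
  {"dx": 0,"dy": 8,"dz": 0,"rx": 0,"ry": 0,"rz": 0,"claw": 20},
  {"dx": 0,"dy": 0,"dz": 0,"rx": 0,"ry": 0,"rz": 0,"claw": 20},
  {"dx": 0,"dy": 0,"dz": 0,"rx": 0,"ry": 0,"rz": 0,"claw": 20},
])

```text
time_s: 11.3
tool_pos: [0.6055, 0.2694, 0.3246]
eef_rot: [-90.0, -0.1, 171.0]
force: [0.6, 1.2, -0.2]
finger_gap: 0.0254
```

```bash
python3 plan.py 607 268.6 252 -189;  python3 - <<'E'
from plant import ctrl
from h import *
f=ctrl.grab_frame("scene"); np.savez("s5.npz",**f)
a=cv2.resize(f["pixels"][240:340,240:370,::-1],(780,600),interpolation=cv2.INTER_CUBIC)
cv2.imwrite("pics/s5.png",a)
E
```

```text
t 11.3 pos [605.5 269.4 324.6] rpy [-8.9960e+01 -1.2000e-01  1.7105e+02] gap 25.4 F [ 0.6  1.2 -0.2]
before turn dx -1.6 dz 0.6
after turn dx -1.6 dz 0.6
dy 72.6 ry 0.001
```

View pics/s5.png

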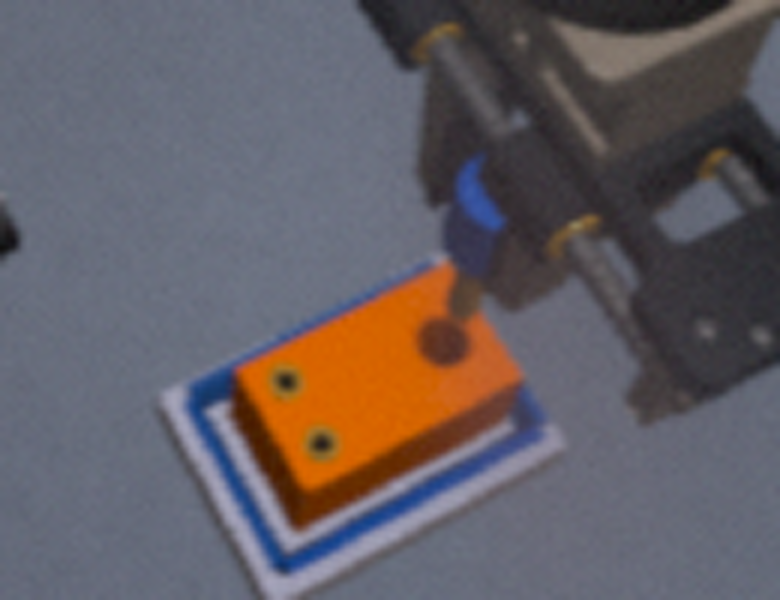

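The pin hangs upright above the hole; shank tip near (461,316), hole centre (443,342). I compare the two by rays.

Run:
```python
from h import *
f=load("s5.npz")
u=lambda a,b:(240+a/6-.42,240+b/6-.42)
print("hole",plane(f,u(443,342),.056), "tip px for tool-based pin", [(pix(f,np.array([x,y,z]))-240+.42)*6 for x,y,z in((.606,.2685,.0756),(.606,.2685,.09),(.606,.2685,.1276))])
for q in((460,318),(462,316),(463,312)): print(plane(f,u(*q),.0756))
```

```text
hole [[0.60672002 0.26835912 0.056     ]] tip px for tool-based pin [array([453.92075797, 316.29138273]), array([460.75661141, 297.35835045]), array([479.73983505, 244.78115742])]
[[0.60482845 0.27003342 0.0756    ]]
[[0.60387578 0.26991282 0.0756    ]]
[[0.60273278 0.26911943 0.0756    ]]
```

Call:
carry_out([
  {"dx": -1.8,"dy": 6,"dz": 0.7,"rx": 0,"ry": 0,"rz": 0,"claw": 20},
  {"dx": 0,"dy": 6,"dz": 0,"rx": 0,"ry": 0,"rz": 0,"claw": 20},
  {"dx": 0,"dy": 5,"dz": 0,"rx": 0,"ry": 0,"rz": 0,"claw": 20},
  {"dx": 0,"dy": 5,"dz": 0,"rx": 0,"ry": 0,"rz": 0,"claw": 20},
  {"dx": 0,"dy": 4,"dz": 0,"rx": 0,"ry": 0,"rz": 0,"claw": 20},
])

```text
time_s: 11.85
tool_pos: [0.608, 0.2679, 0.2988]
eef_rot: [-90.0, -0.0, 171.0]
force: [0.2, -0.3, -1.1]
finger_gap: 0.0255
```

Call:
carry_out([
  {"dx": 0,"dy": 4,"dz": 0,"rx": 0,"ry": 0,"rz": 0,"claw": 20},
  {"dx": 0,"dy": 4,"dz": 0,"rx": 0,"ry": 0,"rz": 0,"claw": 20},
  {"dx": 0,"dy": 4,"dz": 0,"rx": 0,"ry": 0,"rz": 0,"claw": 20},
  {"dx": 0,"dy": 0,"dz": 0,"rx": 0,"ry": 0,"rz": 0,"claw": 20},
  {"dx": 0,"dy": 0,"dz": 0,"rx": 0,"ry": 0,"rz": 0,"claw": 20},
])

```text
time_s: 12.35
tool_pos: [0.6082, 0.2679, 0.2875]
eef_rot: [-90.0, -0.0, 171.0]
force: [-1.5, -1.1, -0.7]
finger_gap: 0.0253
```

Tip is inside without contact force; 35 mm to go.

Call:
carry_out([
  {"dx": 0,"dy": 6,"dz": 0,"rx": 0,"ry": 0,"rz": 0,"claw": 20},
  {"dx": 0,"dy": 6,"dz": 0,"rx": 0,"ry": 0,"rz": 0,"claw": 20},
  {"dx": 0,"dy": 6,"dz": 0,"rx": 0,"ry": 0,"rz": 0,"claw": 20},
  {"dx": 0,"dy": 6,"dz": 0,"rx": 0,"ry": 0,"rz": 0,"claw": 20},
  {"dx": 0,"dy": 4,"dz": 0,"rx": 0,"ry": 0,"rz": 0,"claw": 20},
])

```text
time_s: 12.85
tool_pos: [0.6079, 0.2679, 0.2585]
eef_rot: [-90.0, -0.1, 171.0]
force: [0.2, 1.1, -1.2]
finger_gap: 0.0251
```

Call:
carry_out([
  {"dx": 0,"dy": 2,"dz": 0,"rx": 0,"ry": 0,"rz": 0,"claw": 20},
  {"dx": 0,"dy": 2,"dz": 0,"rx": 0,"ry": 0,"rz": 0,"claw": 20},
  {"dx": 0,"dy": 1,"dz": 0,"rx": 0,"ry": 0,"rz": 0,"claw": 20},
  {"dx": 0,"dy": 1,"dz": 0,"rx": 0,"ry": 0,"rz": 0,"claw": 20},
  {"dx": 0,"dy": 0,"dz": 0,"rx": 0,"ry": 0,"rz": 0,"claw": 20},
])

```text
time_s: 13.35
tool_pos: [0.6081, 0.268, 0.2536]
eef_rot: [-90.0, 0.0, 171.0]
force: [0.6, -0.4, -0.4]
finger_gap: 0.0254
```

Call:
carry_out([
  {"dx": 0,"dy": 0.7,"dz": 0,"rx": 0,"ry": 0,"rz": 0,"claw": 20},
  {"dx": 0,"dy": 0.7,"dz": 0,"rx": 0,"ry": 0,"rz": 0,"claw": 20},
  {"dx": 0,"dy": 0,"dz": 0,"rx": 0,"ry": 0,"rz": 0,"claw": 20},
  {"dx": 0,"dy": 0,"dz": 0,"rx": 0,"ry": 0,"rz": 0,"claw": 34},
  {"dx": 0,"dy": 0,"dz": 0,"rx": 0,"ry": 0,"rz": 0,"claw": 46},
])

```text
time_s: 13.85
tool_pos: [0.6081, 0.2679, 0.2519]
eef_rot: [-90.0, 0.0, 171.0]
force: [-1.2, -1.5, -0.7]
finger_gap: 0.0391
```

Call:
carry_out([
  {"dx": 0,"dy": 0,"dz": 0,"rx": 0,"ry": 0,"rz": 0,"claw": 46},
  {"dx": 0,"dy": -8,"dz": 0,"rx": 0,"ry": 0,"rz": 0,"claw": 46},
  {"dx": 0,"dy": -30,"dz": 0,"rx": 0,"ry": 0,"rz": 0,"claw": 46},
  {"dx": 0,"dy": -30,"dz": 0,"rx": 0,"ry": 0,"rz": 0,"claw": 46},
  {"dx": 0,"dy": -12,"dz": 0,"rx": 0,"ry": 0,"rz": 0,"claw": 46},
])

```text
time_s: 14.35
tool_pos: [0.609, 0.2682, 0.3364]
eef_rot: [-90.1, 0.3, 171.0]
force: [0.5, -0.7, 0.1]
finger_gap: 0.046
```

```bash
python3 plan.py 464.3 187 240 -190.5
```

```text
t 14.35 pos [609.  268.2 336.4] rpy [-90.14   0.33 171.  ] gap 46.0 F [ 0.5 -0.7  0.1]
before turn dx 130.2 dz 102.8
after turn dx 127.5 dz 106.2
dy 96.4 ry 0.026
```

Call:
carry_out([
  {"dx": 0,"dy": 0,"dz": 0,"rx": 0,"ry": 0.026,"rz": 0,"claw": 42},
  {"dx": 32,"dy": 0,"dz": 26,"rx": 0,"ry": 0,"rz": 0,"claw": 42},
  {"dx": 32,"dy": 0,"dz": 27,"rx": 0,"ry": 0,"rz": 0,"claw": 42},
  {"dx": 32,"dy": 0,"dz": 27,"rx": 0,"ry": 0,"rz": 0,"claw": 42},
  {"dx": 32,"dy": 0,"dz": 26,"rx": 0,"ry": 0,"rz": 0,"claw": 42},
])

```text
time_s: 14.85
tool_pos: [0.4609, 0.1862, 0.33]
eef_rot: [-89.9, -0.2, 169.4]
force: [0.4, 0.2, 0.7]
finger_gap: 0.0421
```

Call:
carry_out([
  {"dx": 0,"dy": 30,"dz": 0,"rx": 0,"ry": 0,"rz": 0,"claw": 42},
  {"dx": 0,"dy": 30,"dz": 0,"rx": 0,"ry": 0,"rz": 0,"claw": 42},
  {"dx": 0,"dy": 30,"dz": 0,"rx": 0,"ry": 0,"rz": 0,"claw": 42},
  {"dx": 0,"dy": 0,"dz": 0,"rx": 0,"ry": 0,"rz": 0,"claw": 42},
  {"dx": 0,"dy": 0,"dz": 0,"rx": 0,"ry": 0,"rz": 0,"claw": 42},
])

```text
time_s: 15.35
tool_pos: [0.4624, 0.187, 0.2413]
eef_rot: [-90.0, -0.2, 169.5]
force: [-0.1, 1.1, 0.3]
finger_gap: 0.0421
```

```bash
python3 plan.py 464.3 187 193.5 -190.5;  python3 - <<'E'
from plant import ctrl
from h import *
f=ctrl.grab_frame("scene"); np.savez("s6.npz",**f)
P=cloud(f); hs=cv2.cvtColor(f["pixels"],cv2.COLOR_RGB2HSV).astype(int)
m=near(P,.607,.268,.04)&(hs[...,0]>100)&(hs[...,0]<125)&(hs[...,1]>130)&(P[...,2]>.04)
t=m&(P[...,2]>.085); print("knob z",np.percentile(P[m][:,2],[2,98]),plane(f,np.argwhere(t)[:,::-1],.09).mean(0))
a=cv2.resize(f["pixels"][210:340,250:400,::-1],(690,598),interpolation=cv2.INTER_CUBIC)
cv2.imwrite("pics/s6.png",a)
E
```

```text
t 15.35 pos [462.4 187.  241.3] rpy [-8.9950e+01 -1.5000e-01  1.6947e+02] gap 42.1 F [-0.1  1.1  0.3]
before turn dx -1.8 dz -0.4
after turn dx -1.8 dz -0.4
dy 47.8 ry -0.000
knob z [0.08780706 0.09296068] [0.60918715 0.26742202 0.09      ]
```

View pics/s6.png

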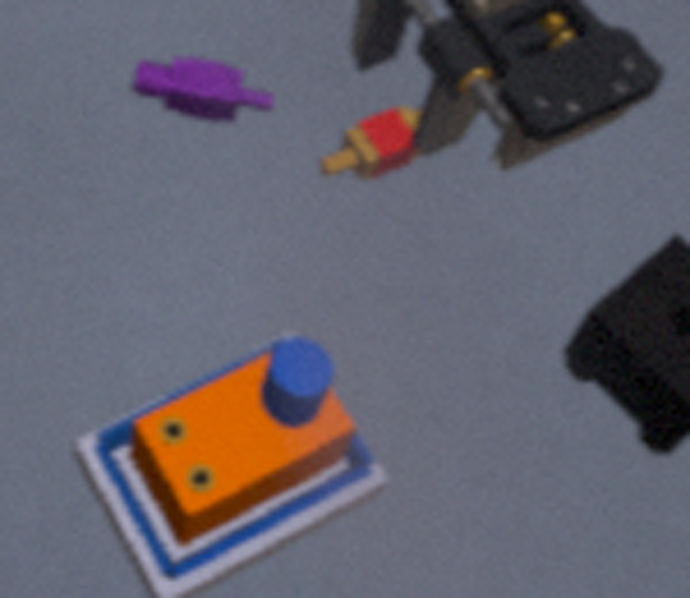

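The pin is home: the knob rests on the block at (298,375), top at about 90 mm. The fingers straddle the red band at (388,135). Now I grasp the red adapter.

Call:
carry_out([
  {"dx": -2,"dy": 17,"dz": 0,"rx": 0,"ry": 0,"rz": 0,"claw": 42},
  {"dx": 0,"dy": 18,"dz": 0,"rx": 0,"ry": 0,"rz": 0,"claw": 42},
  {"dx": 0,"dy": 12,"dz": 0,"rx": 0,"ry": 0,"rz": 0,"claw": 42},
  {"dx": 0,"dy": 0,"dz": 0,"rx": 0,"ry": 0,"rz": 0,"claw": 32},
  {"dx": 0,"dy": 0,"dz": 0,"rx": 0,"ry": 0,"rz": 0,"claw": 24},
])

```text
time_s: 15.9
tool_pos: [0.4654, 0.1868, 0.196]
eef_rot: [-90.0, 0.1, 169.5]
force: [-0.2, 0.3, 0.1]
finger_gap: 0.0278
```

Call:
carry_out([
  {"dx": 0,"dy": 0,"dz": 0,"rx": 0,"ry": 0,"rz": 0,"claw": 16},
  {"dx": 0,"dy": 0,"dz": 0,"rx": 0,"ry": 0,"rz": 0,"claw": 16},
  {"dx": 0,"dy": 0,"dz": 0,"rx": 0,"ry": 0,"rz": 0,"claw": 16},
  {"dx": 0,"dy": -10,"dz": 0,"rx": 0,"ry": 0,"rz": 0,"claw": 16},
  {"dx": 0,"dy": -30,"dz": 0,"rx": 0,"ry": 0,"rz": 0,"claw": 16},
])

```text
time_s: 16.4
tool_pos: [0.4632, 0.1864, 0.2333]
eef_rot: [-89.9, -0.4, 169.5]
force: [0.7, -1.1, -0.5]
finger_gap: 0.0216
```

Call:
carry_out([
  {"dx": 0,"dy": -40,"dz": 0,"rx": 0,"ry": 0,"rz": 0,"claw": 16},
  {"dx": 0,"dy": -30,"dz": 0,"rx": 0,"ry": 0,"rz": 0,"claw": 16},
  {"dx": 0,"dy": 0,"dz": 0,"rx": 0,"ry": -0.12,"rz": 0,"claw": 16},
  {"dx": 0,"dy": 0,"dz": 0,"rx": 0,"ry": 0,"rz": 0,"claw": 16},
  {"dx": 0,"dy": 0,"dz": 0,"rx": 0,"ry": 0,"rz": 0,"claw": 16},
])

```text
time_s: 16.9
tool_pos: [0.4644, 0.1866, 0.3047]
eef_rot: [-90.0, -0.1, 176.2]
force: [0.2, -0.1, -0.5]
finger_gap: 0.0216
```

```bash
python3 plan.py 623.8 -249.4 246 176.2
```

```text
t 16.9 pos [464.4 186.6 304.7] rpy [-8.9980e+01 -8.0000e-02  1.7623e+02] gap 21.6 F [ 0.2 -0.1 -0.5]
before turn dx -187.7 dz 424.6
after turn dx -187.9 dz 424.5
dy 58.7 ry 0.001
```

Call:
carry_out([
  {"dx": -10,"dy": 0,"dz": 22,"rx": 0,"ry": 0,"rz": 0,"claw": 16},
  {"dx": -15,"dy": 0,"dz": 33,"rx": 0,"ry": 0,"rz": 0,"claw": 16},
  {"dx": -16,"dy": 0,"dz": 37,"rx": 0,"ry": 0,"rz": 0,"claw": 16},
  {"dx": -16,"dy": 0,"dz": 37,"rx": 0,"ry": 0,"rz": 0,"claw": 16},
  {"dx": -16,"dy": 0,"dz": 37,"rx": 0,"ry": 0,"rz": 0,"claw": 16},
])

```text
time_s: 17.4
tool_pos: [0.5271, 0.015, 0.304]
eef_rot: [-90.0, -0.1, 176.3]
force: [0.1, 0.3, -0.4]
finger_gap: 0.0217
```

Call:
carry_out([
  {"dx": -16,"dy": 0,"dz": 37,"rx": 0,"ry": 0,"rz": 0,"claw": 16},
  {"dx": -16,"dy": 0,"dz": 37,"rx": 0,"ry": 0,"rz": 0,"claw": 16},
  {"dx": -16,"dy": 0,"dz": 37,"rx": 0,"ry": 0,"rz": 0,"claw": 16},
  {"dx": -16,"dy": 0,"dz": 37,"rx": 0,"ry": 0,"rz": 0,"claw": 16},
  {"dx": -16,"dy": 0,"dz": 37,"rx": 0,"ry": 0,"rz": 0,"claw": 16},
])

```text
time_s: 17.9
tool_pos: [0.5953, -0.1747, 0.3037]
eef_rot: [-90.1, -0.1, 176.2]
force: [0.2, 0.1, -0.2]
finger_gap: 0.0218
```

Call:
carry_out([
  {"dx": -16,"dy": 0,"dz": 37,"rx": 0,"ry": 0,"rz": 0,"claw": 16},
  {"dx": -11,"dy": 0,"dz": 26,"rx": 0,"ry": 0,"rz": 0,"claw": 16},
  {"dx": -8,"dy": 0,"dz": 11,"rx": 0,"ry": 0,"rz": 0,"claw": 16},
  {"dx": 0,"dy": 20,"dz": 0,"rx": 0,"ry": 0,"rz": 0,"claw": 16},
  {"dx": 0,"dy": 25,"dz": 0,"rx": 0,"ry": 0,"rz": 0,"claw": 16},
])

```text
time_s: 18.4
tool_pos: [0.6259, -0.2501, 0.2596]
eef_rot: [-90.0, 0.0, 176.2]
force: [0.5, -0.1, -1.9]
finger_gap: 0.0217
```

Call:
carry_out([
  {"dx": 0,"dy": 20,"dz": 0,"rx": 0,"ry": 0,"rz": 0,"claw": 16},
  {"dx": 0,"dy": 15,"dz": 0,"rx": 0,"ry": 0,"rz": 0,"claw": 16},
  {"dx": 0,"dy": 10,"dz": 0,"rx": 0,"ry": 0,"rz": 0,"claw": 16},
  {"dx": 0,"dy": 0,"dz": 0,"rx": 0,"ry": 0,"rz": 0,"claw": 16},
  {"dx": 0,"dy": 0,"dz": 0,"rx": 0,"ry": 0,"rz": 0,"claw": 16},
])

```text
time_s: 18.9
tool_pos: [0.626, -0.2495, 0.2157]
eef_rot: [-90.0, 0.0, 176.4]
force: [0.4, -0.7, 0.5]
finger_gap: 0.0216
```

```bash
python3 plan.py 623.8 -249.4 198 176.2
python3 - <<'E'
from plant import ctrl
from h import *
f=ctrl.grab_frame("scene")
a=cv2.resize(f["pixels"][100:200,130:260,::-1],(780,600),interpolation=cv2.INTER_CUBIC)
cv2.imwrite("pics/s7.png",a)
E
```

```text
t 18.9 pos [ 626.  -249.5  215.7] rpy [-8.9980e+01  4.0000e-02  1.7636e+02] gap 21.6 F [ 0.4 -0.7  0.5]
before turn dx 2.2 dz 0.1
after turn dx 2.2 dz 0.1
dy 17.7 ry 0.003
```

View pics/s7.png

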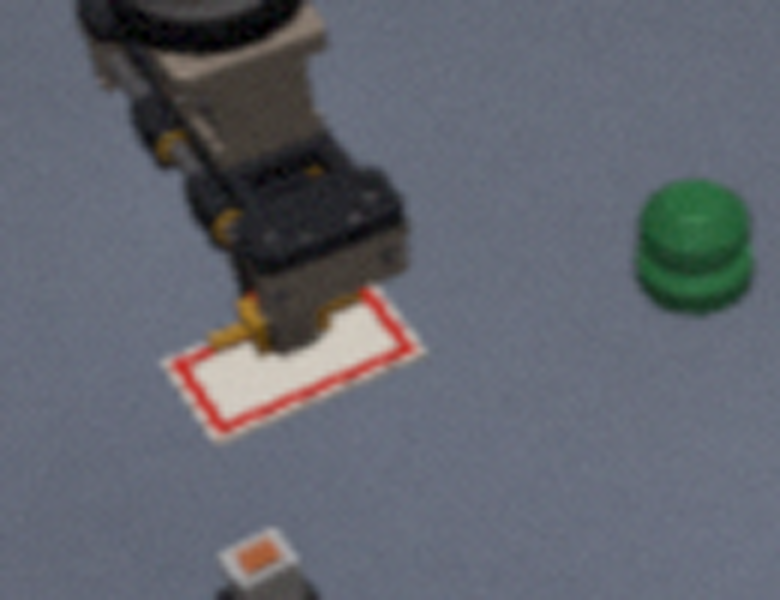

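The red adapter is above the red outline (210–410, 290–430), lengthwise, and the insulator at (693,245) is untouched. I lower and release.

Call:
carry_out([
  {"dx": 2,"dy": 6,"dz": 0,"rx": 0,"ry": 0,"rz": 0,"claw": 16},
  {"dx": 0,"dy": 6,"dz": 0,"rx": 0,"ry": 0,"rz": 0,"claw": 16},
  {"dx": 0,"dy": 4,"dz": 0,"rx": 0,"ry": 0,"rz": 0,"claw": 16},
  {"dx": 0,"dy": 1,"dz": 0,"rx": 0,"ry": 0,"rz": 0,"claw": 16},
  {"dx": 0,"dy": 0.5,"dz": 0,"rx": 0,"ry": 0,"rz": 0,"claw": 16},
])

```text
time_s: 19.45
tool_pos: [0.6238, -0.2492, 0.1993]
eef_rot: [-90.0, -0.1, 176.4]
force: [-5.7, 3.6, 12.6]
finger_gap: 0.0217
```

Call:
carry_out([
  {"dx": 0,"dy": 0.5,"dz": 0,"rx": 0,"ry": 0,"rz": 0,"claw": 16},
  {"dx": 0,"dy": 0,"dz": 0,"rx": 0,"ry": 0,"rz": 0,"claw": 16},
  {"dx": 0,"dy": 0,"dz": 0,"rx": 0,"ry": 0,"rz": 0,"claw": 26},
  {"dx": 0,"dy": 0,"dz": 0,"rx": 0,"ry": 0,"rz": 0,"claw": 36},
  {"dx": 0,"dy": 0,"dz": 0,"rx": 0,"ry": 0,"rz": 0,"claw": 42},
])

```text
time_s: 19.95
tool_pos: [0.6236, -0.2492, 0.1967]
eef_rot: [-90.0, -0.0, 176.4]
force: [-0.3, -0.5, 0.8]
finger_gap: 0.0403
```

Call:
carry_out([
  {"dx": 0,"dy": -10,"dz": 0,"rx": 0,"ry": 0,"rz": 0,"claw": 42},
  {"dx": 0,"dy": -30,"dz": 0,"rx": 0,"ry": 0,"rz": 0,"claw": 42},
  {"dx": 0,"dy": -40,"dz": 0,"rx": 0,"ry": 0,"rz": 0,"claw": 42},
  {"dx": 0,"dy": -25,"dz": 0,"rx": 0,"ry": 0,"rz": 0,"claw": 42},
  {"dx": 0,"dy": 0,"dz": 0,"rx": 0,"ry": 0,"rz": 0,"claw": 42},
])

```text
time_s: 20.45
tool_pos: [0.6252, -0.2501, 0.3083]
eef_rot: [-89.7, 0.5, 176.4]
force: [0.5, -0.4, 0.3]
finger_gap: 0.0418
```

```bash
python3 plan.py 436.9 -4.5 194.5 159.5
```

```text
t 20.45 pos [ 625.2 -250.1  308.3] rpy [-89.73   0.51 176.38] gap 41.8 F [ 0.5 -0.4  0.3]
before turn dx 203.4 dz -233.2
after turn dx 262.4 dz -164.1
dy 113.8 ry 0.295
```

Call:
carry_out([
  {"dx": 0,"dy": 0,"dz": 0,"rx": 0,"ry": 0.148,"rz": 0,"claw": 42},
  {"dx": 0,"dy": 0,"dz": 0,"rx": 0,"ry": 0.147,"rz": 0,"claw": 42},
  {"dx": 25,"dy": 0,"dz": -16,"rx": 0,"ry": 0,"rz": 0,"claw": 42},
  {"dx": 39,"dy": 0,"dz": -24,"rx": 0,"ry": 0,"rz": 0,"claw": 42},
  {"dx": 39,"dy": 0,"dz": -24,"rx": 0,"ry": 0,"rz": 0,"claw": 42},
])

```text
time_s: 20.95
tool_pos: [0.5484, -0.1522, 0.3008]
eef_rot: [-90.0, -0.1, 159.4]
force: [0.9, 0.2, -0.4]
finger_gap: 0.042
```

Call:
carry_out([
  {"dx": 39,"dy": 0,"dz": -24,"rx": 0,"ry": 0,"rz": 0,"claw": 42},
  {"dx": 39,"dy": 0,"dz": -24,"rx": 0,"ry": 0,"rz": 0,"claw": 42},
  {"dx": 39,"dy": 0,"dz": -24,"rx": 0,"ry": 0,"rz": 0,"claw": 42},
  {"dx": 26,"dy": 0,"dz": -17,"rx": 0,"ry": 0,"rz": 0,"claw": 42},
  {"dx": 16,"dy": 0,"dz": -11,"rx": 0,"ry": 0,"rz": 0,"claw": 42},
])

```text
time_s: 21.45
tool_pos: [0.4338, -0.0019, 0.3009]
eef_rot: [-90.0, -0.2, 159.5]
force: [-0.2, 0.4, 0.9]
finger_gap: 0.042
```

Call:
carry_out([
  {"dx": 0,"dy": 20,"dz": 0,"rx": 0,"ry": 0,"rz": 0,"claw": 42},
  {"dx": 0,"dy": 25,"dz": 0,"rx": 0,"ry": 0,"rz": 0,"claw": 42},
  {"dx": 0,"dy": 15,"dz": 0,"rx": 0,"ry": 0,"rz": 0,"claw": 42},
  {"dx": 0,"dy": 0,"dz": 0,"rx": 0,"ry": 0,"rz": 0,"claw": 42},
  {"dx": 0,"dy": 0,"dz": 0,"rx": 0,"ry": 0,"rz": 0,"claw": 42},
])

```text
time_s: 21.95
tool_pos: [0.4356, -0.0037, 0.2419]
eef_rot: [-90.0, -0.1, 159.5]
force: [0.9, -0.2, 0.9]
finger_gap: 0.042
```

```bash
python3 plan.py 436.9 -4.5 195 159.5
python3 - <<'E'
from plant import ctrl
from h import *
f=ctrl.grab_frame("scene")
a=cv2.resize(f["pixels"][120:220,130:330,::-1],(800,400),interpolation=cv2.INTER_CUBIC)
cv2.imwrite("pics/s8.png",a)
E
```

```text
t 21.95 pos [435.6  -3.7 241.9] rpy [-9.0000e+01 -7.0000e-02  1.5947e+02] gap 42.0 F [ 0.9 -0.2  0.9]
before turn dx -1.5 dz 0.3
after turn dx -1.5 dz 0.3
dy 46.9 ry -0.000
```

View pics/s8.png

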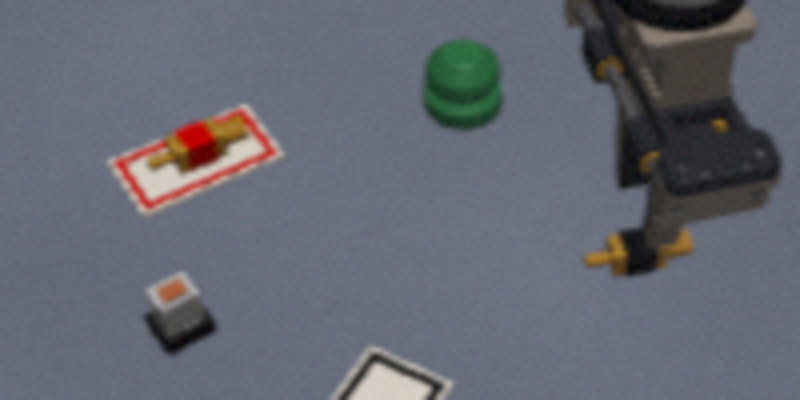

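The red adapter lies inside its outline (195,145). The gripper straddles the black band at (640,250).

Call:
carry_out([
  {"dx": -1.5,"dy": 17,"dz": 0,"rx": 0,"ry": 0,"rz": 0,"claw": 42},
  {"dx": 0,"dy": 18,"dz": 0,"rx": 0,"ry": 0,"rz": 0,"claw": 42},
  {"dx": 0,"dy": 11,"dz": 0,"rx": 0,"ry": 0,"rz": 0,"claw": 42},
  {"dx": 0,"dy": 0,"dz": 0,"rx": 0,"ry": 0,"rz": 0,"claw": 32},
  {"dx": 0,"dy": 0,"dz": 0,"rx": 0,"ry": 0,"rz": 0,"claw": 24},
])

```text
time_s: 22.5
tool_pos: [0.4376, -0.0044, 0.1968]
eef_rot: [-90.0, 0.0, 159.5]
force: [-0.8, -0.1, 1.1]
finger_gap: 0.028
```

Call:
carry_out([
  {"dx": 0,"dy": 0,"dz": 0,"rx": 0,"ry": 0,"rz": 0,"claw": 16},
  {"dx": 0,"dy": 0,"dz": 0,"rx": 0,"ry": 0,"rz": 0,"claw": 16},
  {"dx": 0,"dy": 0,"dz": 0,"rx": 0,"ry": 0,"rz": 0,"claw": 16},
  {"dx": 0,"dy": -10,"dz": 0,"rx": 0,"ry": 0,"rz": 0,"claw": 16},
  {"dx": 0,"dy": -30,"dz": 0,"rx": 0,"ry": 0,"rz": 0,"claw": 16},
])

```text
time_s: 23.0
tool_pos: [0.4356, -0.0038, 0.2347]
eef_rot: [-90.0, -0.4, 159.5]
force: [0.1, 0.1, -0.5]
finger_gap: 0.0218
```

Call:
carry_out([
  {"dx": 0,"dy": -30,"dz": 0,"rx": 0,"ry": -0.13,"rz": 0,"claw": 16},
  {"dx": 0,"dy": -10,"dz": 0,"rx": 0,"ry": -0.14,"rz": 0,"claw": 16},
  {"dx": 0,"dy": 0,"dz": 0,"rx": 0,"ry": -0.14,"rz": 0,"claw": 16},
  {"dx": 0,"dy": 0,"dz": 0,"rx": 0,"ry": -0.14,"rz": 0,"claw": 16},
  {"dx": 0,"dy": 0,"dz": 0,"rx": 0,"ry": -0.14,"rz": 0,"claw": 16},
])

```text
time_s: 23.5
tool_pos: [0.4371, -0.0042, 0.2768]
eef_rot: [-90.0, 0.0, -160.7]
force: [-0.9, 0.1, -0.8]
finger_gap: 0.0217
```

Call:
carry_out([
  {"dx": 0,"dy": 0,"dz": 0,"rx": 0,"ry": -0.122,"rz": 0,"claw": 16},
  {"dx": 0,"dy": 0,"dz": 0,"rx": 0,"ry": 0,"rz": 0,"claw": 16},
  {"dx": 0,"dy": 0,"dz": 0,"rx": 0,"ry": 0,"rz": 0,"claw": 16},
  {"dx": 0,"dy": 0,"dz": 0,"rx": 0,"ry": 0,"rz": 0,"claw": 16},
  {"dx": 0,"dy": 0,"dz": 0,"rx": 0,"ry": 0,"rz": 0,"claw": 16},
])

```text
time_s: 24.0
tool_pos: [0.4372, -0.0043, 0.2763]
eef_rot: [-90.0, 0.0, -154.1]
force: [-0.9, 0.3, -1.0]
finger_gap: 0.0215
```

```bash
python3 plan.py 647.7 1.9 200 -154
```

```text
t 24.0 pos [437.2  -4.3 276.3] rpy [ -90.      0.   -154.07] gap 21.5 F [-0.9  0.3 -1. ]
before turn dx -192.0 dz 86.4
after turn dx -191.9 dz 86.7
dy 76.3 ry -0.001
```

Call:
carry_out([
  {"dx": -23,"dy": 0,"dz": 10,"rx": 0,"ry": 0,"rz": 0,"claw": 16},
  {"dx": -35,"dy": 0,"dz": 16,"rx": 0,"ry": 0,"rz": 0,"claw": 16},
  {"dx": -38,"dy": 0,"dz": 17,"rx": 0,"ry": 0,"rz": 0,"claw": 16},
  {"dx": -38,"dy": 0,"dz": 17,"rx": 0,"ry": 0,"rz": 0,"claw": 16},
  {"dx": -35,"dy": 0,"dz": 16,"rx": 0,"ry": 0,"rz": 0,"claw": 16},
])

```text
time_s: 24.5
tool_pos: [0.6242, 0.0016, 0.2759]
eef_rot: [-90.0, -0.0, -154.0]
force: [0.4, -0.5, -0.2]
finger_gap: 0.0221
```

Call:
carry_out([
  {"dx": -23,"dy": 0,"dz": 10,"rx": 0,"ry": 0,"rz": 0,"claw": 16},
  {"dx": 0,"dy": 20,"dz": 0,"rx": 0,"ry": 0,"rz": 0,"claw": 16},
  {"dx": 0,"dy": 25,"dz": 0,"rx": 0,"ry": 0,"rz": 0,"claw": 16},
  {"dx": 0,"dy": 15,"dz": 0,"rx": 0,"ry": 0,"rz": 0,"claw": 16},
  {"dx": 0,"dy": 0,"dz": 0,"rx": 0,"ry": 0,"rz": 0,"claw": 16},
])

```text
time_s: 25.0
tool_pos: [0.6461, 0.0028, 0.213]
eef_rot: [-90.2, -0.3, -154.0]
force: [-0.7, -0.2, -1.2]
finger_gap: 0.0215
```

```bash
python3 plan.py 647.7 1.9 199 -154
```

```text
t 25.0 pos [646.1   2.8 213. ] rpy [ -90.21   -0.28 -154.03] gap 21.5 F [-0.7 -0.2 -1.2]
before turn dx -1.0 dz 1.5
after turn dx -1.0 dz 1.5
dy 14.0 ry -0.000
```

Call:
carry_out([
  {"dx": 0,"dy": 7,"dz": 0,"rx": 0,"ry": 0,"rz": 0,"claw": 16},
  {"dx": 0,"dy": 5,"dz": 0,"rx": 0,"ry": 0,"rz": 0,"claw": 16},
  {"dx": 0,"dy": 3,"dz": 0,"rx": 0,"ry": 0,"rz": 0,"claw": 16},
  {"dx": 0,"dy": 1,"dz": 0,"rx": 0,"ry": 0,"rz": 0,"claw": 16},
  {"dx": 0,"dy": 0.5,"dz": 0,"rx": 0,"ry": 0,"rz": 0,"claw": 16},
])

```text
time_s: 25.5
tool_pos: [0.6476, 0.0026, 0.2001]
eef_rot: [-90.0, 0.0, -154.0]
force: [-2.4, 0.8, 3.9]
finger_gap: 0.0215
```

```bash
python3 plan.py 647.7 1.9 199 -154
```

```text
t 25.5 pos [647.6   2.6 200.1] rpy [-8.999e+01  1.000e-02 -1.540e+02] gap 21.5 F [-2.4  0.8  3.9]
before turn dx 0.2 dz 0.6
after turn dx 0.2 dz 0.6
dy 1.1 ry 0.000
```

Contact with the pad; release and retreat clear of everything.

Call:
carry_out([
  {"dx": 0,"dy": 0,"dz": 0,"rx": 0,"ry": 0,"rz": 0,"claw": 22},
  {"dx": 0,"dy": 0,"dz": 0,"rx": 0,"ry": 0,"rz": 0,"claw": 28},
  {"dx": 0,"dy": 0,"dz": 0,"rx": 0,"ry": 0,"rz": 0,"claw": 36},
  {"dx": 0,"dy": 0,"dz": 0,"rx": 0,"ry": 0,"rz": 0,"claw": 42},
  {"dx": 0,"dy": 0,"dz": 0,"rx": 0,"ry": 0,"rz": 0,"claw": 42},
])

```text
time_s: 26.0
tool_pos: [0.6475, 0.0026, 0.1997]
eef_rot: [-90.0, 0.0, -154.0]
force: [0.0, 0.1, 0.5]
finger_gap: 0.042
```

Call:
carry_out([
  {"dx": 0,"dy": -10,"dz": 0,"rx": 0,"ry": 0,"rz": 0,"claw": 42},
  {"dx": 0,"dy": -30,"dz": 0,"rx": 0,"ry": 0,"rz": 0,"claw": 42},
  {"dx": 0,"dy": -40,"dz": 0,"rx": 0,"ry": 0,"rz": 0,"claw": 42},
  {"dx": 0,"dy": -40,"dz": 0,"rx": 0,"ry": 0,"rz": 0,"claw": 42},
  {"dx": 0,"dy": -30,"dz": 0,"rx": 0,"ry": 0,"rz": 0,"claw": 42},
])

```text
time_s: 26.5
tool_pos: [0.6478, 0.0026, 0.3537]
eef_rot: [-89.9, 0.2, -154.0]
force: [1.4, 0.2, 0.0]
finger_gap: 0.0422
```

Call:
carry_out([
  {"dx": 40,"dy": 0,"dz": -17,"rx": 0,"ry": 0,"rz": 0,"claw": 42},
  {"dx": 40,"dy": 0,"dz": -17,"rx": 0,"ry": 0,"rz": 0,"claw": 42},
  {"dx": 40,"dy": 0,"dz": -17,"rx": 0,"ry": 0,"rz": 0,"claw": 42},
  {"dx": 30,"dy": 0,"dz": -13,"rx": 0,"ry": 0,"rz": 0,"claw": 42},
  {"dx": 0,"dy": 0,"dz": 0,"rx": 0,"ry": 0,"rz": 0,"claw": 42},
])

```text
time_s: 27.0
tool_pos: [0.4815, -0.0052, 0.3493]
eef_rot: [-90.1, -0.1, -154.0]
force: [0.1, 0.0, 0.5]
finger_gap: 0.0421
```

Run:
```python
from plant import ctrl
from h import *
R=lambda a:np.round(np.asarray(a)*1000,1)
for n in("top","scene"):
    f=ctrl.grab_frame(n); np.savez(n+"9.npz",**f)
    cv2.imwrite(f"pics/{n}9.png",cv2.resize(f["pixels"][:,:,::-1],(800,600)))
    P=cloud(f); hs=cv2.cvtColor(f["pixels"],cv2.COLOR_RGB2HSV).astype(int);H,Sa,Va=hs[...,0],hs[...,1],hs[...,2]
    at=lambda m,z:plane(f,np.argwhere(m)[:,::-1],z)[:,:2]
    for k,x,y in(("padb",.6477,.002),("padr",.6238,-.2494)):
        rais=near(P,x,y,.06)&(P[...,2]>.012)&(P[...,2]<.04)
        band=near(P,x,y,.03)&(P[...,2]>.019)&(P[...,2]<.035)&((Va<80) if k=="padb" else ((H<8)|(H>172))&(Sa>120))
        br=near(P,x,y,.06)&(H>10)&(H<28)&(Sa>90)
        print(n,k,"band",band.sum(),R(at(band,.025).mean(0)) if band.sum() else 0,"ang",[round(pca(at(m,.014))[1],1) for m in(rais,br) if m.sum()>9])
    m=near(P,.447,-.186,.05)&(P[...,2]>.006); print("ins",R(P[m][:,:2].mean(0)),R(P[m&(P[...,2]>.045)][:,:2].mean(0)))
    m=near(P,.63,.265,.08)&(H>4)&(H<16)&(Sa>150)&(P[...,2]>.052); print("block",rect(at(m,.056)) if m.sum()>9 else 0)
    m=near(P,.607,.268,.04)&(H>100)&(H<125)&(Sa>130)&(P[...,2]>.085); print("knob",R(P[m].mean(0)) if m.sum() else 0)
s=ctrl.state(); print(s["time_s"],s["tool_pos"],s["force"],s["finger_gap"])
```

```text
top padb band 0 0 ang []
top padr band 47 [ 621.6 -246.5] ang [np.float64(175.8), np.float64(176.2)]
ins [ 439.  -184.7] [ 441.3 -188. ]
block (array([629. , 265.3]), array([81.3, 44.6]), 171.3)
knob [606.7 268.8  90.8]
scene padb band 76 [646.8   1.1] ang [np.float64(-153.2), np.float64(-151.8)]
scene padr band 54 [ 622.5 -248.2] ang [np.float64(177.9), np.float64(178.7)]
ins [ 451.5 -181.2] [ 446.1 -188.6]
block (array([631.7, 265.1]), array([80.4, 43.9]), 170.8)
knob [609.6 267.5  90.9]
27.1 [ 0.48478793 -0.00571198  0.35072228] [-0.36933481 -0.29658562  0.49799171] 0.04200433844394566
```

View pics/scene9.png

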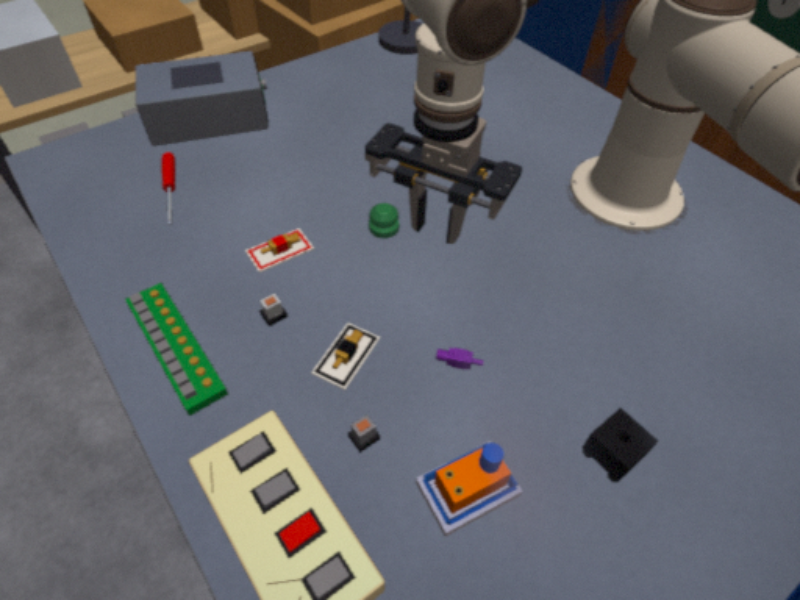

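The picture shows both adapters inside their outlines, (280,243) and (347,347). The block and pin are home in the cradle (470,475), the insulator at (384,220) has not moved, and the gripper is open and clear. I hand the job in.

```bash
python3 -c "
from plant import ctrl
print(ctrl.job_done())"
```

```text
the job is handed in; nothing more can be done
None
```

I completed the whole task in the required order and handed it in at about 27 s on the robot's clock. `job_done()` gives no verdict, so these are my own last checks:

- **Block:** its centre is within about 2 mm of the cradle's centre. The angle matches to under 1°, and its top was at 56 mm, so it is flat and seated.
- **Pin:** the knob's top is at about 91 mm (90 mm is fully home). It is upright and within about 2 mm of the block's hole.
- **Red adapter:** it lies in the red outline, within about 4 mm and 2° of the pad's pose.
- **Black adapter:** it lies in the black outline, within about 2 mm and 3°, measured in the scene camera only. The top camera's check found no pixels for it, probably because the arm was in the way.
- **Insulator:** its measured position changed by less than 1 mm, and it is still standing.
- **Robot:** the gripper is open, raised and touching nothing.

The two cameras disagreed by a steady 2–4 mm, so I averaged them. The strongest wrist force I saw was about 14 N, when setting down the red adapter.

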